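# Serve the walnuts from the cranked snack carousel

## Robot

A 7-joint arm with a two-finger parallel gripper is mounted at the origin on the work surface. World frame = base frame: x ahead of the robot, y to its left, z up, the work surface at z = 0. Lengths are in m, angles in rad, forces in N, time in s.
With the tool pointing down it reaches from about 0.375 to 0.925 m from the base axis. Payload 3.1 kg.
Tool frame: the origin (TCP) lies midway between the tips of the shut fingers; the grasp point (between the pads) lies 19 mm behind it; z points along the fingers, y is the line along which they close (so a half turn about z gives the same grasp; the last joint's range is limited). The gripper opens to 85 mm and grips with 20 to 120 N. Pads are 22 mm wide; open, the fingers measure 114 mm over their backs; the gripper's body (76 mm by 85 mm) begins 54 mm behind the grasp point. The pads swing forward as they close: fully open they stand 13 mm farther back than shut.
Start: joints at [-1.448, 0.383, 0.044, 1.598, -0.018, 1.161, -0.05], TCP at [0.142, 0.634, 0.231] pointing down, gripper open.
Joint ranges: [-2.61, 2.61], [-0.41, 2.15], [-1.48, 1.57], [0, 2.5], [-1.57, 4.71], [0.05, 1.97], [-2.85, 2.85]. Speed limits (rad/s): [2.79, 2.79, 3.14, 3.14, 3.14, 3.14, 3.14].

## Interface

Orientations are given as a rotation vector (axis times angle).
In Python, from station import r, imaging gives the robot as it stands. The module is installed in compiled form; this text tells all that it offers.
- The arm moves only by the shell command python3 -m creep 'ROWS' [FORCE]. ROWS is JSON, a list of rows, each a list of 3 entries, a list of its own where there are three numbers: the turn, a rotation vector about the world's x, y, z in rad, then the shift along the world's x, y, z in cm, then the finger opening in cm, from 0 to 8.54. In form: [[[rx, ry, rz], [dx, dy, dz], gripper], ...]. A call has 1 to 12 rows; each row shifts and turns the commanded pose from where the row before left it; what a row does not reach is not made up. A row lasts 1/12 s, in which the tool goes at most 41.7 mm and 7.16 degrees, less where a joint would pass 70% of its speed; a pose out of reach is approached as far as the arm can. A call with a gripper value outside its range is refused whole. The fingers move at their own pace and stop on an object; FORCE is the grip in N (left out, the last holds). Time passes only in rows, so rows that do not move let the fingers close. It gives the time, the measured TCP pose, the force, the opening and the grip force at its end, in the units of the state.
- r.observe(): the state, without advancing time (a new reading comes with each control period).
- imaging.get_image(name): name is "side" or "top" or "wrist"; returns a dict with "frame" (480x640x3 uint8, red, green, blue), "mtx" (3x3 intrinsics, pixels), "rvec" (rotation vector, rad) and "tvec" (3), from world to camera coordinates, as OpenCV has them; the wrist camera has in their place "mount" (4x4, takes a point from camera to tool coordinates, whose origin is the TCP and whose axes are the flange's). Camera axes: x right, y down, z forward; pixel columns grow to the right and rows downward; lengths in m; the calibration is good to about 2 mm. A picture is of the moment at which its call begins: read the wrist's pose just before it. There is no depth.
- r.close_job(): hands the job in; it is judged then, once.
The state is a dict: "time": time; "joints": joint angles; "joint_vel": joint speeds; "joint_torque": joint torques, N m; "position": TCP position; "eef_rot": TCP orientation; "ft_force": force on the tool from outside, world axes, zero at the start; "wrist_torque": the same for the moment, N m; "finger_gap": finger opening in m; "grip_force": force on a finger pad.
Only numpy, scipy, OpenCV 4.12 (cv2) and the standard library are available. Lean on these libraries where they do the work, as an engineer would, in place of code of your own. Each camera call takes 0.05 s, during which the arm holds its last target. There are 200 camera calls.

## Task

Pour every walnut in the snack carousel into the beech dish: stand the dish under the spout, fit the crank on the square shaft, and for each walnut wind its compartment round to the spout, tip the carousel by its bar until the nut has rolled out into the dish, and let it back down level. Touch neither the nuts nor the wheel with the gripper, keep the chocolates in the carousel, and do not disturb the dice, the tea glass or the toothpick dispenser. At the end take the crank off and leave it standing upright on the green mat, with the dish and its walnuts standing level on the table.

Things in the scene. Friction and masses are not known exactly. Their poses are not given: they have to be found in the camera images.
- stand: Fixed beech stand of the snack carousel. Origin on the table under the wheel's axis when level, z up. Base plate 230 (x) x 180 mm. On it a cradle tips: a round pan with a fixed rim wall (outer radius 97 mm, top 180 mm up) whose only opening is the spout on the stand's -y side. The cradle also carries the winding gearbox, 60 x 60 mm, at x -115, y 150.
- pivot (a point): a point on the cradle's level tipping axis, which runs along the stand's x axis at y = -60 mm, 105 mm up; axes as the stand's; does not move with the cradle.
- cradle (a joint): tipping angle of the cradle (pan, wall, spout, wheel, bar, gearbox, shaft and a crank on it together) in rad: 0 = level on its stop; grows as the bar goes up and the spout down; end stop 0.9. It sinks back to 0 when let go; some 8 N at the bar lifts it. The nut in the compartment at the spout rolls out at 0.45 to 0.75 rad.
- wheel: carousel wheel: disc, radius 89 mm, with six equal open-topped wedge compartments between dividers 42 mm tall; origin on its axis on its floor (135 mm up when level). Compartments are centred at -90, -30, 30, 90, 150, 210 degrees in its own frame; it starts at the stand's yaw, so its -y one is at the spout. One within about 10 degrees of the spout empties.
- shaft (a joint): angle of the square winding shaft in rad, counter-clockwise from above, 0 at the start. It is geared to the wheel: one full turn (6.283) turns the wheel by one compartment (60 degrees) the same way. Turns either way without limit with light friction and stays where it is left.
- shaft_foot (a point): foot of the upright square shaft, on the gearbox's top face, at x -115, y 150 mm in the stand's frame and 140 mm up when level; turns with the shaft, x and y square to its flats; tips with the cradle, and a crank on it stays on. The shaft is 18 x 18 mm and 16 mm tall, with a 12 x 12 mm lead-in 5 mm tall on top of that.
- bar (a point): middle of the tipping bar behind the cradle: a level steel rod 14 mm thick, 100 mm long, along the stand's x axis, 34 mm clear of the rim wall; at rest at x 35, y 135 mm in the stand's frame, 165 mm up. Swings up about the pivot axis with the cradle.
- lip (a point): middle of the outer end of the spout's chute floor (54 mm wide inside); 137 mm up and at y -140 mm in the stand's frame when level, about 72 mm up at the same y when tipped 0.75 rad.
- pour (a point): point on the table at y = -165 mm in the stand's frame: the best place for the dish's centre while pouring, its grip tab away from the stand (same yaw as the stand). Up to 20 mm off still catches.
- dish: loose beech dish, 150 (x) x 130 (y) x 50 mm tall, walls 8 mm, about 0.3 kg; origin at the centre of its underside. On the outside of its -y wall an upright grip tab, 46 wide (x), 12 thick (y), rises to 92 mm, centred at y = -71 mm.
- crank: loose crank standing on its hub, 0.25 kg; origin: centre of the hub's underside, z up, arm along +x. Hub 38 x 38 x 62 mm tall with a square socket in its underside, 21 mm wide, 24 deep, sides along x and y. Arm 16 wide, 26 to 36 mm up; round upright handle 22 mm thick at x = 65 mm, 36 to 84 mm up. Fitted, its underside rests on the gearbox.
- crank_handle (a point): on the axis of the crank's round handle, 62 mm above the hub's underside, 65 mm from the hub's axis. The handle is a sleeve that spins freely on its pin, so a hand or gripper on it need not turn while winding.
- mat: pale green silicone dice mat on the table (fixed), 220 (x) x 180 (y) x 3 mm, origin at the centre of its underside. Four dice lie along its +x edge; the rest is free.
- walnut1: walnut in its shell, round, 36 mm thick and 42 mm long, 16 g, origin at its centre; starts in some compartment of the wheel other than the one at the spout, alone in it (two or three walnuts are present).
- walnut2: walnut in its shell, round, 36 mm thick and 42 mm long, 16 g, origin at its centre; starts in some compartment of the wheel other than the one at the spout, alone in it (two or three walnuts are present).
- walnut3: walnut in its shell, round, 36 mm thick and 42 mm long, 16 g, origin at its centre; starts in some compartment of the wheel other than the one at the spout, alone in it (two or three walnuts are present).
- choc1: wrapped chocolate, a flat 40 x 28 x 14 mm block, origin at the centre of its underside; alone in a compartment of the wheel, where it must stay.
- choc2: wrapped chocolate, a flat 40 x 28 x 14 mm block, origin at the centre of its underside; alone in a compartment of the wheel, where it must stay.
- die1: ivory die, 20 mm cube, on the mat near its +x edge; bystander.
- die2: ivory die, 20 mm cube, on the mat near its +x edge; bystander.
- die3: ivory die, 20 mm cube, on the mat near its +x edge; bystander.
- die4: ivory die, 20 mm cube, on the mat near its +x edge; bystander.
- tea_glass: tulip tea glass, 60 mm wide, 95 mm tall, on a saucer beyond the spout; bystander.
- dispenser: steel push dispenser for toothpicks, empty, 52 mm thick, 98 mm tall, standing at the near right; bystander.
Not all that is in view belongs to the job. Leave any pink or turquoise look-alike of the dish alone.

How it is judged:
By the outcome, as a careful person would: the job done as asked, in the order asked, and still so for the second after the job is handed in, with the robot touching nothing.
Of walnut1, walnut2, walnut3 only 2 to 3 are there at a start; the rules pass over those that are not, and their reading is None.
At some moment in a run one of dish, crank may be knocked a few centimetres aside while the robot is not near it.
It also fails if it takes over 210 s, if anything falls off the work surface, if the arm or the gripper's body presses on something with over 40 N, if the wrist force passes 120 N, or if a joint passes its speed limit or range.

## Working session

There is one attempt and no reset: what is moved stays moved. The work goes in short steps, Python scripts to look and compute and a shell command to move; the robot and the scene stay as the last step left them, time stands still between calls to the robot, and variables do not carry over. Pictures are saved under pics/ and viewed, at most 14 in all, crops included, and the job is handed in when it is done.

```bash
mkdir -p pics; python3 - <<'E'
from station import r, imaging
import cv2, json
s=r.observe(); print(s)
for n in ["side","top"]:
    d=imaging.get_image(n); cv2.imwrite(f"pics/{n}0.png",d["frame"][:,:,::-1]); print(n,d["mtx"].tolist(),d["rvec"],d["tvec"])
d=imaging.get_image("wrist"); print(d["mtx"].tolist(), d["mount"]); cv2.imwrite("pics/wrist0.png",d["frame"][:,:,::-1])
E
```

```text
{'time': 0.0, 'joints': array([-1.44778236,  0.38388719,  0.0438287 ,  1.59959747, -0.01793032,
        1.16116272, -0.04993826]), 'joint_vel': array([ 0.00059149,  0.00017665,  0.00065105, -0.00058799,  0.00125154,
       -0.00090053, -0.00090488]), 'joint_torque': array([ 1.32572848e-05, -4.33463395e+01,  1.02412775e+00, -2.49513316e+01,
        1.05307507e-02,  1.13244707e-02,  1.57521750e-06]), 'position': array([0.14215255, 0.63329543, 0.22984245]), 'eef_rot': array([-0.34607673, -3.1222908 ,  0.00417242]), 'ft_force': array([-0.76909818,  0.27416044, -0.07752669]), 'wrist_torque': array([ 0.00295059, -0.01306914, -0.0166038 ]), 'grip_force': 0.0, 'finger_gap': 0.08528482961744044}
side [[599.30809943018, 0.0, 308.4261083690088], [0.0, 599.30809943018, 250.60967567290942], [0.0, 0.0, 1.0]] [ 0.94190399 -2.57066228  0.97689105] [0.37793611 0.34620555 1.43189486]
top [[503.4355896115503, 0.0, 320.123576288892], [0.0, 503.4355896115503, 246.1501102863598], [0.0, 0.0, 1.0]] [ 2.17036676 -2.17489473  0.08116046] [-0.02278645  0.53517245  1.37311046]
[[360.1561082434581, 0.0, 320.9125063251673], [0.0, 360.1561082434581, 235.44670567485105], [0.0, 0.0, 1.0]] [[ 1.11908783e-03 -9.63547750e-01 -2.67534075e-01  6.81372053e-02]
 [ 9.99999235e-01  1.21934165e-03 -2.08597468e-04  8.24689818e-04]
 [ 5.27209061e-04 -2.67533637e-01  9.63548377e-01 -1.42250411e-01]
 [ 0.00000000e+00  0.00000000e+00  0.00000000e+00  1.00000000e+00]]
```

View pics/side0.png

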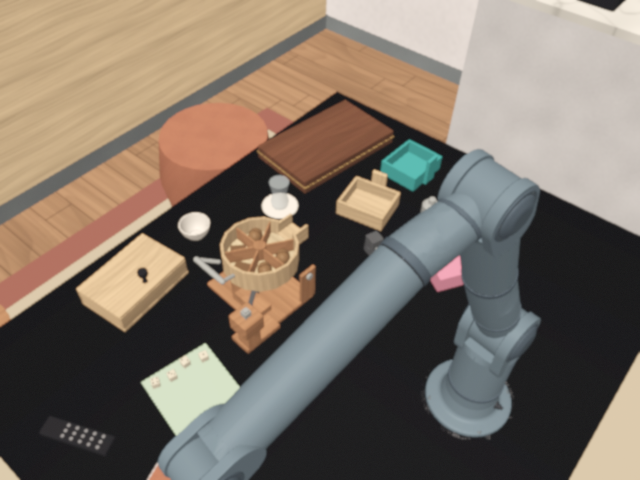

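View pics/top0.png

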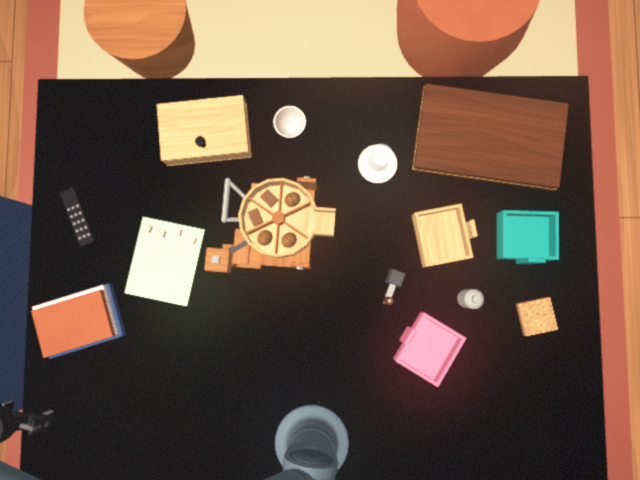

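```bash
cat > h.py <<'E'
import numpy as np, cv2
from station import r, imaging
from scipy.spatial.transform import Rotation as R
def cam(n):
    s=r.observe(); d=imaging.get_image(n)
    if n=="wrist":
        T=np.eye(4); T[:3,:3]=R.from_rotvec(s["eef_rot"]).as_matrix(); T[:3,3]=s["position"]
        M=T@np.array(d["mount"]); Rc=M[:3,:3]; C=M[:3,3]
    else:
        Rc=cv2.Rodrigues(np.array(d["rvec"]))[0].T; C=-Rc@np.array(d["tvec"]).ravel()
    return d["frame"],np.array(d["mtx"]),Rc,C
def ray(c,uv,z):
    _,K,Rc,C=c; uv=np.atleast_2d(uv).astype(float)
    d=(Rc@np.linalg.inv(K)@np.c_[uv,np.ones(len(uv))].T).T
    return C+d*((z-C[2])/d[:,2])[:,None]
def proj(c,P):
    _,K,Rc,C=c; q=(np.atleast_2d(P)-C)@Rc@K.T; return q[:,:2]/q[:,2:]
def rect(c,mask,z):
    """minAreaRect in world at height z of largest blob"""
    n,l,st,_=cv2.connectedComponentsWithStats(mask.astype(np.uint8)); i=1+np.argmax(st[1:,4])
    cs,_=cv2.findContours((l==i).astype(np.uint8),0,2); 
    P=ray(c,max(cs,key=len)[:,0],z)[:,:2]; return cv2.minAreaRect((P*1000).astype(np.float32)), st[i]
def save(name,f,box=None,k=1):
    if box: x0,y0,x1,y1=box; f=f[y0:y1,x0:x1]
    cv2.imwrite(f"pics/{name}.png",cv2.resize(f[:,:,::-1],None,fx=k,fy=k,interpolation=cv2.INTER_CUBIC))
E
python3 - <<'E'
from h import *
c=cam("top"); f=c[0]
save("topz",f,(120,140,500,320),2)
hsv=cv2.cvtColor(f,cv2.COLOR_RGB2HSV)
g=(hsv[...,0]>35)&(hsv[...,0]<75)&(hsv[...,2]>120)&(hsv[...,1]>20); g[:200]=0;g[:,:100]=0;g[:,250:]=0
print("mat",rect(c,g,.003))
d=(hsv[...,0]>8)&(hsv[...,0]<30)&(hsv[...,2]>120)&(hsv[...,1]>50)
m=np.zeros_like(d); m[195:280,400:490]=d[195:280,400:490]
print("dish",rect(c,m,.05))
print("base corner rays z=0..")
for n,p,z in [("shaft",(216,259),.161),("hub",(395,278),.062),("handle",(388,300),.084),("wheelhub",(278,218),.177),("lipmid",(334,221),.14)]: print(n,ray(c,p,z))
E
```

```text
mat (((502.63421630859375, 441.5597229003906), (129.56976318359375, 222.74069213867188), 78.04960632324219), array([124, 216,  63,  80, 189], dtype=int32))
dish (((565.1105346679688, -366.38690185546875), (154.42555236816406, 166.7787322998047), 10.823762893676758), array([ 411,  203,   67,   65, 3132], dtype=int32))
base corner rays z=0..
shaft [[0.49174395 0.2347007  0.161     ]]
hub [[ 0.44572426 -0.22452924  0.062     ]]
handle [[ 0.38767944 -0.20235143  0.084     ]]
wheelhub [[0.59222774 0.07877837 0.177     ]]
lipmid [[ 0.58933619 -0.06062924  0.14      ]]
```

View pics/topz.png

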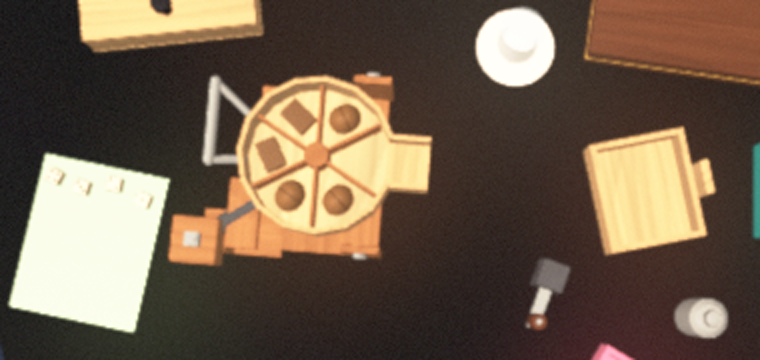

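```bash
python3 -m creep '[[[0,0,0.01],[2.5,-2.5,1.2],8.5],[[0,0,0.01],[2.5,-2.7,1.2],8.5],[[0,0,0.01],[2.5,-2.7,1.2],8.5],[[0,0,0.01],[2.5,-2.7,1.2],8.5],[[0,0,0.01],[2.5,-2.7,1.2],8.5],[[0,0,0.01],[2.5,-2.7,1.2],8.5],[[0,0,0.01],[2.5,-2.7,1.2],8.5],[[0,0,0.01],[2.5,-2.7,1.2],8.5],[[0,0,0.01],[2.5,-2.7,1.2],8.5],[[0,0,0.01],[2.5,-2.7,1.2],8.5],[[0,0,0.01],[2.5,-2.7,1.2],8.5],[[0,0,0.01],[2.5,-2.7,1.2],8.5]]' 40
python3 -m creep '[[[0,0,0],[2,-3,0.4],8.5],[[0,0,0],[2,-3,0.4],8.5],[[0,0,0],[1,-3,0.4],8.5],[[0,0,0],[1,-3,0],8.5],[[0,0,0],[0,0,0],8.5],[[0,0,0],[0,0,0],8.5]]'
python3 - <<'E'
from h import *
c=cam("wrist"); save("w1",c[0]); s=r.observe(); print(s["position"],s["eef_rot"],c[3]); np.savez("c1.npz",K=c[1],R=c[2],C=c[3])
E
```

```text
time: 1.2
position: [0.4431, 0.3105, 0.3758]
eef_rot: [-0.157, -3.138, -0.0]
ft_force: [0.4, 1.0, 0.3]
finger_gap: 0.085
grip_force: 0.0
time: 1.7
position: [0.5033, 0.1891, 0.3875]
eef_rot: [0.168, 3.137, 0.0]
ft_force: [-0.1, 1.0, 0.4]
finger_gap: 0.0848
grip_force: 0.0
[0.50230804 0.19172792 0.38714014] [-1.61153758e-01 -3.13690268e+00 -1.22858676e-03] [0.43566529 0.19717952 0.52969858]
```

View pics/w1.png

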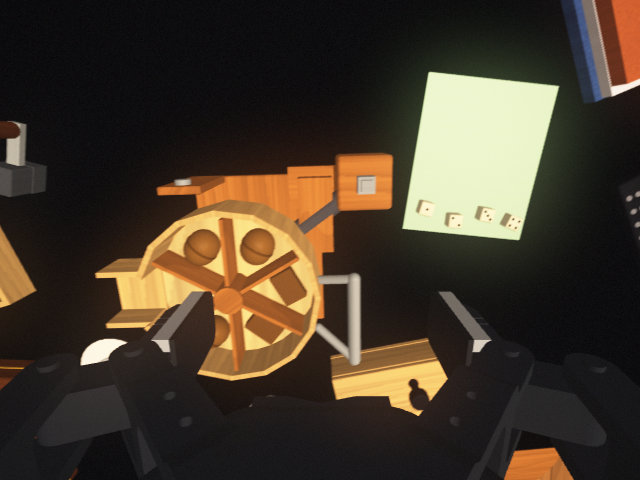

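```bash
python3 - <<'E'
from h import *
z=np.load("c1.npz"); c=(None,z["K"],z["R"],z["C"])
g=ray(c,[(335,156),(391,153),(393,209),(338,212)],.14); print("gear",g.mean(0)); print(np.degrees(np.arctan2(*(g[0]-g[1])[[1,0]])),np.degrees(np.arctan2(*(g[3]-g[0])[[1,0]])))
print("shaft",ray(c,(367,186),.161))
b=ray(c,[(354,274),(354,362)],.165); print("bar",b,np.degrees(np.arctan2(*(b[1]-b[0])[[1,0]])))
print("wheel",ray(c,(228,301),.177))
d=ray(c,[(225,218),(239,370)],.177); print("div",np.degrees(np.arctan2(*(d[1]-d[0])[[1,0]])))
m=ray(c,[(429,72),(558,87),(519,240),(403,228)],.003); print("mat",m,m.mean(0))
print("dice",ray(c,[(426,209),(455,220),(486,214),(513,221)],.023))
t=cam("top"); f=t[0]
print("hub",ray(t,[(389,269),(404,274),(399,287),(386,283)],.062))
s=cam("side"); save("s2",s[0],(190,130,490,330),2.6); save("t2",f,(360,130,500,330),3)
cv2.imwrite("pics/mix.png",np.hstack([cv2.resize(cv2.imread("pics/s2.png"),(530,353)),cv2.resize(cv2.imread("pics/t2.png"),(247,353))]))
E
```

```text
gear [0.48991663 0.23833694 0.14      ]
-93.07255550419113 -2.3408406843373495
shaft [[0.4902633  0.23870338 0.161     ]]
bar [[0.58328318 0.21741387 0.165     ]
 [0.69257901 0.20849446 0.165     ]] -4.6654519813643125
wheel [[0.5949937  0.08009796 0.177     ]]
div -5.004957055729377
mat [[0.3691991  0.35061005 0.003     ]
 [0.40667048 0.52477344 0.003     ]
 [0.62019716 0.48077435 0.003     ]
 [0.58264323 0.3059697  0.003     ]] [0.49467749 0.41553189 0.003     ]
dice [[0.55246384 0.33582861 0.023     ]
 [0.57307412 0.37697791 0.023     ]
 [0.56890014 0.42130606 0.023     ]
 [0.58341742 0.46023364 0.023     ]]
hub [[ 0.46983118 -0.20881819  0.062     ]
 [ 0.45636788 -0.24873643  0.062     ]
 [ 0.42170557 -0.23485496  0.062     ]
 [ 0.43242363 -0.20031136  0.062     ]]
```

View pics/t2.png

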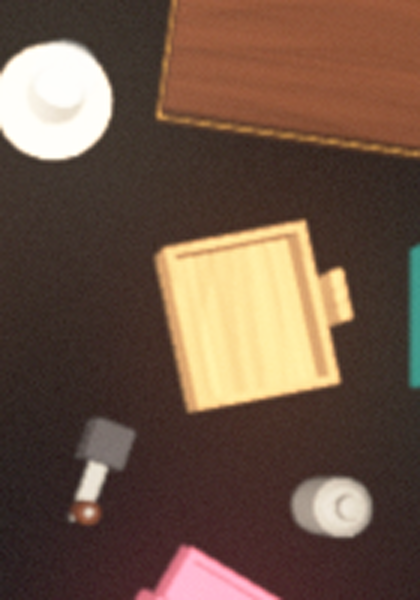

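```bash
python3 -m creep '[[[0,0,0.02],[0.4,-3.7,0],8.5],[[0,0,0.02],[0.4,-3.7,0],8.5],[[0,0,0.02],[0.4,-3.7,0],8.5],[[0,0,0.02],[0.4,-3.7,0],8.5],[[0,0,0.02],[0.4,-3.7,0],8.5],[[0,0,0.02],[0.4,-3.7,0],8.5],[[0,0,0.02],[0.4,-3.7,0],8.5],[[0,0,0.02],[0.4,-3.7,0],8.5],[[0,0,0.02],[0.4,-3.7,0],8.5],[[0,0,0.02],[0.4,-3.7,0],8.5],[[0,0,0.02],[0.4,-3.7,0],8.5],[[0,0,0.02],[0.4,-3.7,-1],8.5]]'
python3 -m creep '[[[0,0,0.02],[0.6,-3,-2.5],8.5],[[0,0,0.02],[0.6,-3,-2.5],8.5],[[0,0,0.01],[0.6,-3,-2.5],8.5],[[0,0,0],[0.6,-3,-2.5],8.5],[[0,0,0],[0.2,-2,-2.5],5],[[0,0,0],[0,0,0],5],[[0,0,0],[0,0,0],5],[[0,0,0],[0,0,0],5]]'
python3 - <<'E'
from h import *
c=cam("wrist"); save("w2",c[0]); s=r.observe(); print(s["position"],s["eef_rot"]); np.savez("c1.npz",K=c[1],R=c[2],C=c[3])
E
```

```text
time: 2.85
position: [0.5527, -0.2513, 0.3788]
eef_rot: [-0.228, 3.129, -0.001]
ft_force: [0.1, -1.4, 0.6]
finger_gap: 0.0851
grip_force: 0.0
time: 3.52
position: [0.5781, -0.3895, 0.2523]
eef_rot: [-0.302, 3.126, 0.002]
ft_force: [0.4, -0.4, 0.6]
finger_gap: 0.0499
grip_force: 0.0
[ 0.57854698 -0.38957251  0.25349429] [-3.02658875e-01  3.12457406e+00  4.87677787e-04]
```

View pics/w2.png

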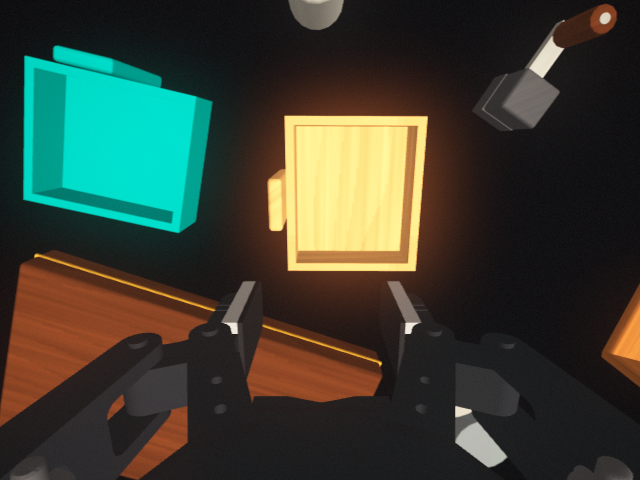

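```bash
python3 - <<'E'
from h import *
z=np.load("c1.npz"); c=(None,z["K"],z["R"],z["C"])
g=ray(c,[(285,116),(428,116),(416,271),(289,271)],.05); m=g.mean(0); print(g,m)
a=[np.degrees(np.arctan2(*(p)[[1,0]])) for p in (g[2]-g[1],g[3]-g[0],g[1]-g[0],g[2]-g[3])]; print(a)
print("tab",ray(c,(275,205),.092))
print("crank hub",ray(c,[(528,68),(559,98),(518,130),(487,103)],.062),"handle",ray(c,(604,18),.084))
E
```

```text
[[ 0.50098716 -0.43681261  0.05      ]
 [ 0.47597024 -0.30923588  0.05      ]
 [ 0.6236199  -0.28055959  0.05      ]
 [ 0.64853511 -0.4078188   0.05      ]] [ 0.5622781  -0.35860672  0.05      ]
[np.float64(10.99106514248652), np.float64(11.117220307123235), np.float64(101.09453340458491), np.float64(101.07743461761008)]
tab [[ 0.57494384 -0.42892756  0.092     ]]
crank hub [[ 0.42346031 -0.23962187  0.062     ]
 [ 0.44102781 -0.20503416  0.062     ]
 [ 0.47323776 -0.23096297  0.062     ]
 [ 0.45694789 -0.26500773  0.062     ]] handle [[ 0.38452826 -0.2052669   0.084     ]]
```

```bash
python3 -m creep '[[[0,0,0],[-0.1,-2,0],5],[[0,0,0],[-0.15,-1.9,0],5],[[0,0,0],[0,0,-3.5],5],[[0,0,0],[0,0,-3.5],5],[[0,0,0],[0,0,-3.5],5],[[0,0,0],[0,0,-3.5],5],[[0,0,0],[0,0,-3],5],[[0,0,0],[0,0,-2.1],5],[[0,0,0],[0,0,0],5],[[0,0,0],[0,0,0],0]]' 70
python3 -m creep '[[[0,0,0],[0,0,0],0],[[0,0,0],[0,0,0],0],[[0,0,0],[0,0,0],0],[[0,0,0],[0,0,0],0],[[0,0,0],[0,0,0.5],0],[[0,0,0],[0,0,1],0],[[0,0,0],[0,0,1],0],[[0,0,0],[0,0,0],0],[[0,0,0],[0,0,0],0]]'
```

```text
time: 4.4
position: [0.5755, -0.4286, 0.0619]
eef_rot: [-0.302, 3.126, 0.002]
ft_force: [0.7, -0.5, 0.5]
finger_gap: 0.0393
grip_force: 0.0
time: 5.15
position: [0.5743, -0.4318, 0.0878]
eef_rot: [-0.296, 3.126, -0.003]
ft_force: [-0.2, -0.3, -2.3]
finger_gap: 0.0111
grip_force: 68.2
```

```bash
python3 -m creep '[[[0,0,-0.02],[0,1.5,0],0],[[0,0,-0.025],[0,2.5,0],0],[[0,0,-0.025],[0,2.7,0],0],[[0,0,-0.025],[0,2.7,0],0],[[0,0,-0.025],[0,2.7,0],0],[[0,0,-0.025],[0,2.7,0],0],[[0,0,-0.025],[0.1,2.7,0],0],[[0,0,-0.025],[0.1,2.7,0],0],[[0,0,-0.025],[0,2.5,0],0],[[0,0,-0.024],[0,2.5,0],0],[[0,0,-0.024],[0,1.5,0],0],[[0,0,0],[0,0.9,0],0]]'
python3 -m creep '[[[0,0,0],[0,0,0],0],[[0,0,0],[0,0,0],0],[[0,0,0],[0,0,0],0]]'
python3 - <<'E'
from h import *
c=cam("wrist"); save("w3",c[0]); s=r.observe(); print(s["position"],s["eef_rot"]); np.savez("c1.npz",K=c[1],R=c[2],C=c[3])
E
```

```text
time: 6.15
position: [0.5757, -0.1509, 0.0854]
eef_rot: [-0.118, -3.138, -0.003]
ft_force: [0.4, -0.7, -3.1]
finger_gap: 0.011
grip_force: 68.5
time: 6.4
position: [0.5754, -0.1571, 0.0865]
eef_rot: [0.127, 3.139, -0.003]
ft_force: [0.2, -0.4, -2.2]
finger_gap: 0.011
grip_force: 68.5
[ 0.57544774 -0.15736588  0.08657786] [ 1.27983489e-01  3.13854270e+00 -2.73766401e-03]
```

View pics/w3.png

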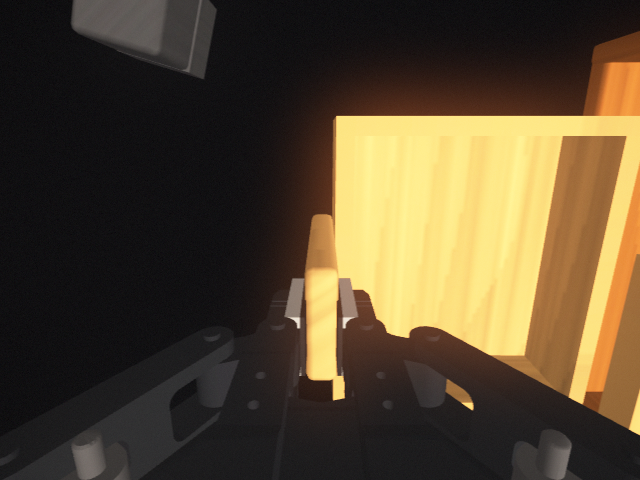

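```bash
python3 -m creep '[[[0,0,0],[0,0,-1],0],[[0,0,0],[0,0,-1],0],[[0,0,0],[0,0,-0.5],0],[[0,0,0],[0,0,0],0],[[0,0,0],[0,0,0],3.5],[[0,0,0],[0,0,0],3.5],[[0,0,0],[0,0,0],3.5],[[0,0,0],[0,0,0],3.5],[[0,0,0],[0,0,3],3.5],[[0,0,0],[0,0,3.5],3.5],[[0,0,0],[0,0,3.5],3.5],[[0,0,0],[0,0,3.5],3.5]]'
python3 -m creep '[[[0,0,-0.05],[0,0,3.5],3.5],[[0,0,-0.05],[-2.5,-1.5,2],7],[[0,0,-0.05],[-2.5,-1.5,0],7],[[0,0,-0.05],[-2.5,-1.5,0],7],[[0,0,-0.05],[-2.5,-1.5,0],7],[[0,0,-0.05],[-2,-1,0],7],[[0,0,-0.05],[-1,0,0],7],[[0,0,0],[0,0,0],7],[[0,0,0],[0,0,0],7],[[0,0,0],[0,0,0],7]]'
python3 - <<'E'
from h import *
c=cam("wrist"); s=r.observe(); print(s["position"],s["eef_rot"]); np.savez("c1.npz",K=c[1],R=c[2],C=c[3])
t=cam("top"); cv2.imwrite("pics/m4.png",cv2.cvtColor(np.vstack([cv2.resize(c[0][:330],(640,330)),cv2.resize(t[0][170:300,190:430],(497,270)).copy() if 0 else np.pad(cv2.resize(t[0][170:305,190:430],(480,270)),((0,0),(0,160),(0,0)))]),cv2.COLOR_RGB2BGR))
np.savez("ct.npz",K=t[1],R=t[2],C=t[3])
E
```

```text
time: 7.45
position: [0.5751, -0.1547, 0.1967]
eef_rot: [-0.124, -3.137, 0.0]
ft_force: [-0.0, 0.1, 0.5]
finger_gap: 0.0353
grip_force: 0.0
time: 8.28
position: [0.447, -0.2238, 0.2513]
eef_rot: [0.664, 3.07, -0.0]
ft_force: [-0.3, 0.7, -0.0]
finger_gap: 0.0701
grip_force: 0.0
[ 0.44716876 -0.22386283  0.25134134] [ 6.63406913e-01  3.07019253e+00 -1.13282535e-03]
```

View pics/m4.png

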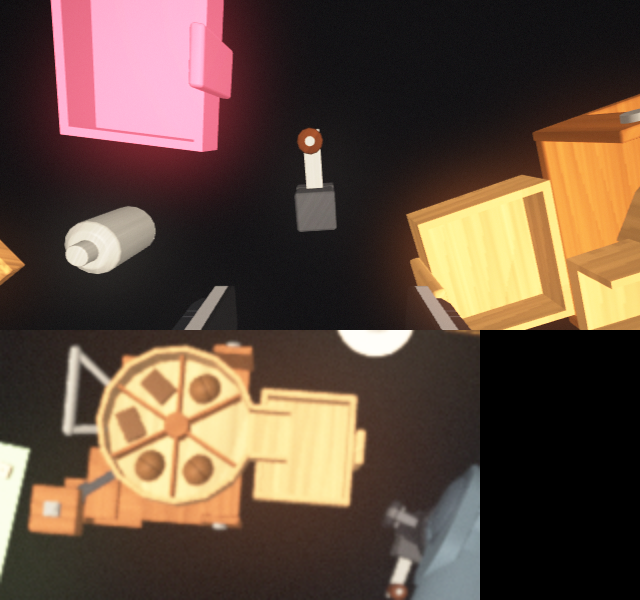

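```bash
python3 - <<'E'
from h import *
z=np.load("c1.npz"); c=(None,z["K"],z["R"],z["C"])
g=ray(c,[(296,192),(334,190),(336,230),(298,232)],.062); h=ray(c,(310,141),.084)[0]; m=g.mean(0); print("hub",m,"handle",h,np.degrees(np.arctan2(*(h-m)[[1,0]])))
print([np.degrees(np.arctan2(*p[[1,0]])) for p in (g[1]-g[0],g[2]-g[3],g[0]-g[3],g[1]-g[2])])
z=np.load("ct.npz"); t=(None,z["K"],z["R"],z["C"])
q=ray(t,np.array([(262,388),(357,395),(350,507),(254,498)])/2+[190,5],.05); print("dish",q.mean(0),[np.degrees(np.arctan2(*p[[1,0]])) for p in (q[0]-q[3],q[1]-q[2])])
E
```

```text
hub [ 0.44580433 -0.22762759  0.062     ] handle [ 0.38553265 -0.20526468  0.084     ] 159.6433698536425
[np.float64(68.69261315053507), np.float64(68.78796922008262), np.float64(157.4553668336973), np.float64(159.0784571224208)]
dish [ 0.58126826 -0.08624507  0.05      ] [np.float64(-4.213610068319566), np.float64(-4.093994523150522)]
```

```bash
python3 -m creep '[[[0,0,0.028],[-0.14,-0.38,-2],7],[[0,0,0.028],[0,0,-3.5],7],[[0,0,0],[0,0,-3.5],7],[[0,0,0],[0,0,-3.5],7],[[0,0,0],[0,0,-3.5],7],[[0,0,0],[0,0,-3.5],7],[[0,0,0],[0,0,-2.8],7],[[0,0,0],[0,0,0],7],[[0,0,0],[0,0,0],0],[[0,0,0],[0,0,0],0],[[0,0,0],[0,0,0],0],[[0,0,0],[0,0,0],0]]' 60
python3 -m creep '[[[0,0,0],[0,0,0],0],[[0,0,0],[0,0,0],0],[[0,0,0],[0,0,0],0]]'
```

```text
time: 9.38
position: [0.4465, -0.2293, 0.0303]
eef_rot: [0.581, 3.083, -0.001]
ft_force: [-0.3, -0.6, 4.7]
finger_gap: 0.037
grip_force: 61.0
time: 9.63
position: [0.4465, -0.2293, 0.0302]
eef_rot: [0.581, 3.083, -0.0]
ft_force: [0.2, 1.5, 7.6]
finger_gap: 0.0373
grip_force: 61.1
```

```bash
python3 -m creep '[[[0,0,0],[0,0,1.5],0],[[0,0,0],[0,0,3],0],[[0,0,0],[0,0,3.5],0],[[0,0,0],[0,0,3.5],0],[[0,0,0],[0,0,3.5],0],[[0,0,0],[0,0,3.5],0],[[0,0,0],[0,0,3.5],0],[[0,0,0],[0,0,2.5],0],[[0,0,0],[0,0,0],0]]'
python3 -m creep '[[[0,0,0.02],[0.4,2,0],0],[[0,0,0.025],[0.4,3.2,0],0],[[0,0,0.025],[0.4,3.5,0],0],[[0,0,0.025],[0.4,3.5,0],0],[[0,0,0.025],[0.4,3.5,0],0],[[0,0,0.025],[0.4,3.5,0],0],[[0,0,0.025],[0.4,3.5,0],0],[[0,0,0.025],[0.4,3.5,0],0],[[0,0,0.025],[0.4,3.5,0],0],[[0,0,0.025],[0.4,3.5,0],0],[[0,0,0.025],[0.4,3,0],0],[[0,0,0.025],[0,1.8,0],0]]'
python3 -m creep '[[[0,0,0],[0,0,0],0],[[0,0,0],[0,0,0],0],[[0,0,0],[0,0,0],0]]'
python3 - <<'E'
from h import *
c=cam("wrist"); s=r.observe(); print(s["position"],s["eef_rot"]); np.savez("c1.npz",K=c[1],R=c[2],C=c[3]); save("w5",c[0])
E
```

```text
time: 10.38
position: [0.4473, -0.2304, 0.2784]
eef_rot: [0.581, 3.077, 0.004]
ft_force: [1.3, -0.9, -2.2]
finger_gap: 0.0378
grip_force: 60.8
time: 11.38
position: [0.487, 0.1557, 0.2716]
eef_rot: [-0.112, -3.137, 0.0]
ft_force: [0.1, 0.7, -0.9]
finger_gap: 0.0373
grip_force: 60.6
time: 11.63
position: [0.4879, 0.1493, 0.2724]
eef_rot: [-0.125, -3.137, 0.003]
ft_force: [0.2, 0.5, -2.6]
finger_gap: 0.0373
grip_force: 60.6
[0.4881081  0.14894008 0.27268863] [-1.27177116e-01 -3.13773442e+00  1.74698486e-03]
```

View pics/w5.png

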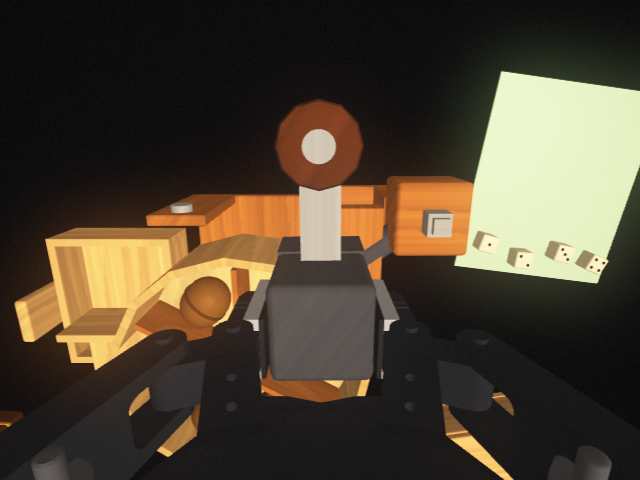

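```bash
python3 - <<'E'
from h import *
z=np.load("c1.npz"); c=(None,z["K"],z["R"],z["C"]); tz=.27269
print("shaft lead",ray(c,(441.5,227),.161))
a=lambda p:np.degrees(np.arctan2(*p[[1,0]]))
g=ray(c,[(387,179),(468,178),(470,254),(388,254)],.14);print("gear",g.mean(0),a(g[3]-g[0]),a(g[1]-g[0]))
h=ray(c,(319,146),tz+.054)[0]; 
q=ray(c,[(276,253),(366,252),(376,380),(268,380)],tz+.032); print("hub",q,q.mean(0),"handle",h,a(h-q.mean(0)))
f=cv2.imread("pics/w5.png")[160:275,370:490]; cv2.imwrite("pics/z5.png",cv2.resize(f,None,fx=5,fy=5,interpolation=cv2.INTER_CUBIC))
E
```

```text
shaft lead [[0.4905962 0.2374751 0.161    ]]
gear [0.48779281 0.23385723 0.14      ] -0.953990742963578 86.20864104532112
hub [[0.45533917 0.13835953 0.30469   ]
 [0.4572535  0.167211   0.30469   ]
 [0.5054323  0.16858273 0.30469   ]
 [0.50247587 0.13019228 0.30469   ]] [0.48012521 0.15108639 0.30469   ] handle [0.42258715 0.15502637 0.32669   ] 176.08271730524064
```

View pics/z5.png

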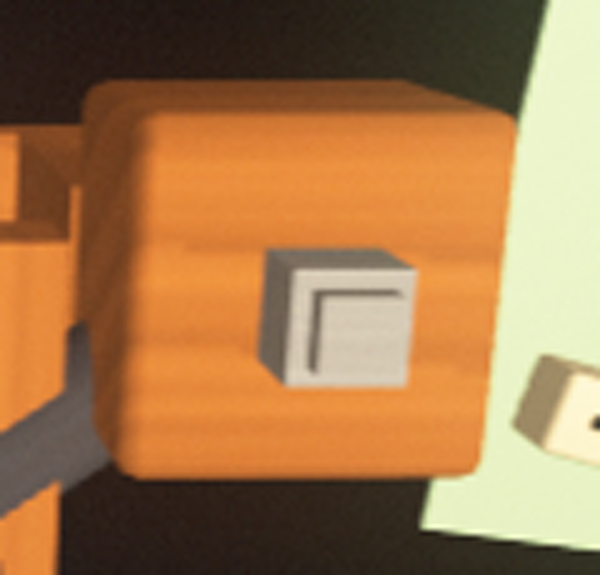

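```bash
python3 - <<'E'
from h import *
z=np.load("c1.npz"); c=(None,z["K"],z["R"],z["C"])
print(ray(c,(440,225.6),.156),ray(c,(443,228.2),.161))
a=lambda p:np.degrees(np.arctan2(*p[[1,0]]))
o=np.array([370,160])
g=ray(c,o+np.array([(290,270),(415,270),(408,386),(287,386)])/5,.156); print(g.mean(0),a(g[2]-g[1]),a(g[3]-g[0]),a(g[1]-g[0]),a(g[2]-g[3]))
g=ray(c,o+np.array([(145,112),(517,112),(485,478),(125,478)])/5,.14); print(g.mean(0),g[1]-g[0],g[3]-g[0],a(g[2]-g[1]),a(g[3]-g[0]))
print(r.observe()["position"])
E
```

```text
[[0.49082254 0.23796783 0.156     ]] [[0.49158284 0.23856924 0.161     ]]
[0.49090032 0.23796449 0.156     ] -2.3152549712302806 -1.4389585033270096 85.51856380481047 85.52824762747514
[0.49027033 0.23795791 0.14      ] [0.00442658 0.0563192  0.        ] [ 0.05845325 -0.00444589  0.        ] -3.088589897893292 -4.349480601392788
[0.4881081  0.14894008 0.27268863]
```

```bash
python3 -m creep '[[[0,0,0],[0.1,2.5,0],0],[[0,0,0],[0.1,3,0],0],[[0,0,0],[0.1,2.5,0],0],[[0,0,0],[0,0.85,-0.5],0],[[0,0,0],[0,0,-2.5],0],[[0,0,0],[0,0,-2.5],0],[[0,0,0],[0,0,-1.2],0],[[0,0,0],[0,0,0],0],[[0,0,0],[0,0,0],0],[[0,0,0],[0,0,0],0]]'
python3 -m creep '[[[0,0,0],[0,0,-0.3],0],[[0,0,0],[0,0,-0.3],0],[[0,0,0],[0,0,-0.3],0],[[0,0,0],[0,0,-0.3],0],[[0,0,0],[0,0,-0.2],0],[[0,0,0],[0,0,0],0]]'
```

```text
time: 12.52
position: [0.4927, 0.2393, 0.2076]
eef_rot: [0.125, 3.137, 0.002]
ft_force: [0.0, 0.3, -2.0]
finger_gap: 0.037
grip_force: 60.7
time: 13.02
position: [0.491, 0.2398, 0.1917]
eef_rot: [-0.122, -3.138, 0.001]
ft_force: [0.3, -0.4, -2.2]
finger_gap: 0.0371
grip_force: 60.7
```

```bash
python3 -m creep '[[[0,0,0],[0,0,-0.2],0],[[0,0,0],[0,0,-0.2],0],[[0,0,0],[0,0,-0.2],0],[[0,0,0],[0,0,0],0]]'
python3 -m creep '[[[0,0,0],[0,0,-0.2],0],[[0,0,0],[0,0,-0.2],0],[[0,0,0],[0,0,0],0]]'
```

```text
time: 13.35
position: [0.4915, 0.24, 0.1863]
eef_rot: [0.122, 3.139, -0.0]
ft_force: [0.1, 0.0, -1.7]
finger_gap: 0.0373
grip_force: 60.8
time: 13.6
position: [0.4921, 0.2401, 0.1856]
eef_rot: [-0.123, -3.138, -0.002]
ft_force: [-5.9, -2.9, 14.7]
finger_gap: 0.0369
grip_force: 62.9
```

```bash
python3 -m creep '[[[0,0,0],[0,0,0.2],0],[[0,0,0],[-0.08,-0.2,0],0],[[0,0,0],[0,0,-0.2],0],[[0,0,0],[0,0,-0.2],0],[[0,0,0],[0,0,-0.1],0],[[0,0,0],[0,0,0],0]]'
python3 - <<'E'
from h import *
s=r.observe(); print(s["position"],s["wrist_torque"],s["ft_force"])
E
```

```text
time: 14.1
position: [0.4928, 0.24, 0.1852]
eef_rot: [0.122, 3.138, 0.009]
ft_force: [-7.1, -1.5, 26.6]
finger_gap: 0.0372
grip_force: 64.6
[0.49279774 0.24001218 0.18524271] [-0.67359914  1.98973532 -0.01023242] [-7.13775314 -1.5402748  26.64876026]
```

```bash
python3 -m creep '[[[0,0,0],[0,0,0.6],0],[[0,0,0],[0,0,0.3],0],[[0,0,0],[0,0,0],0],[[0,0,0],[0,0,0],0]]'
python3 -m creep '[[[0,0,0],[0,0,0],0]]'
```

```text
time: 14.43
position: [0.4899, 0.2373, 0.1872]
eef_rot: [-0.122, -3.138, 0.002]
ft_force: [0.0, -0.6, -2.2]
finger_gap: 0.0372
grip_force: 60.7
time: 14.52
position: [0.4897, 0.2373, 0.1869]
eef_rot: [-0.122, -3.137, 0.003]
ft_force: [0.3, -0.5, -2.7]
finger_gap: 0.037
grip_force: 60.7
```

```bash
python3 -m creep '[[[0,0,0],[0,0,-0.2],0],[[0,0,0],[0,0,-0.2],0],[[0,0,0],[0,0,0],0]]'
python3 - <<'E'
from h import *
s=r.observe(); print(s["position"],s["wrist_torque"],s["ft_force"])
E
```

```text
time: 14.77
position: [0.4901, 0.2376, 0.1832]
eef_rot: [-0.122, -3.138, 0.002]
ft_force: [0.5, 0.1, -2.3]
finger_gap: 0.0371
grip_force: 60.7
[0.49010516 0.2375539  0.18318783] [-0.00811653 -0.02026329  0.02319156] [ 0.49819615  0.0691944  -2.28089532]
```

```bash
python3 -m creep '[[[0,0,0],[0,0,-0.2],0],[[0,0,0],[0,0,-0.2],0],[[0,0,0],[0,0,-0.2],0],[[0,0,0],[0,0,0],0]]'
python3 -m creep '[[[0,0,0],[0,0,-0.2],0],[[0,0,0],[0,0,-0.2],0],[[0,0,0],[0,0,-0.15],0],[[0,0,0],[0,0,-0.1],0],[[0,0,0],[0,0,0],0]]'
```

```text
time: 15.1
position: [0.4902, 0.2378, 0.1777]
eef_rot: [-0.122, -3.138, 0.001]
ft_force: [-0.5, -0.2, -2.5]
finger_gap: 0.0372
grip_force: 60.7
time: 15.52
position: [0.4904, 0.2379, 0.1714]
eef_rot: [-0.122, -3.139, 0.001]
ft_force: [-0.4, 0.1, -1.4]
finger_gap: 0.0372
grip_force: 60.7
```

```bash
python3 -m creep '[[[0,0,0],[0,0,0],6],[[0,0,0],[0,0,0],6],[[0,0,0],[0,0,0],6],[[0,0,0],[0,0,0],6],[[0,0,0],[0,0,2],6],[[0,0,0],[0,0,3.5],6],[[0,0,0],[0,0,3.5],6],[[0,0,0],[-3.2,0.25,0],6],[[0,0,0],[-3.3,0.25,0],5],[[0,0,0],[0,0,0],5],[[0,0,0],[0,0,0],5]]' 30
python3 - <<'E'
from h import *
s=r.observe(); print(s["position"])
c=cam("wrist"); save("w6",c[0]); np.savez("c1.npz",K=c[1],R=c[2],C=c[3])
E
```

```text
time: 16.43
position: [0.424, 0.2435, 0.2618]
eef_rot: [-0.117, -3.138, -0.003]
ft_force: [1.2, -0.1, 0.4]
finger_gap: 0.0499
grip_force: 0.0
[0.42397517 0.24350922 0.26180894]
```

View pics/w6.png

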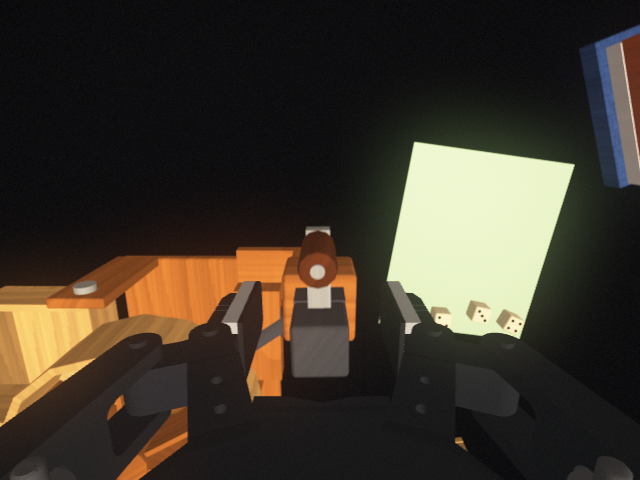

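```bash
python3 - <<'E'
from h import *
z=np.load("c1.npz"); c=(None,z["K"],z["R"],z["C"])
print(ray(c,(318,272),.224), r.observe()["position"])
for sg in (-1,1):
    p=np.radians(175.6+sg*15*np.arange(25)); P=6.5*np.c_[np.cos(p),np.sin(p)]
    D=np.diff(np.round(P-P[0],2),axis=0); print(sg,[[round(float(x),2) for x in d] for d in D])
E
```

```text
[[0.42609606 0.2427221  0.224     ]] [0.42548795 0.24323719 0.2620966 ]
-1 [[0.35, 1.66], [0.77, 1.51], [1.13, 1.27], [1.42, 0.92], [1.62, 0.53], [1.69, 0.09], [1.66, -0.35], [1.51, -0.77], [1.27, -1.13], [0.92, -1.42], [0.53, -1.61], [0.09, -1.7], [-0.35, -1.66], [-0.77, -1.51], [-1.13, -1.26], [-1.42, -0.93], [-1.61, -0.53], [-1.7, -0.09], [-1.66, 0.35], [-1.51, 0.77], [-1.26, 1.13], [-0.93, 1.42], [-0.53, 1.62], [-0.09, 1.69]]
1 [[0.09, -1.69], [0.53, -1.62], [0.93, -1.42], [1.26, -1.13], [1.51, -0.77], [1.66, -0.35], [1.7, 0.09], [1.61, 0.53], [1.42, 0.93], [1.13, 1.26], [0.77, 1.51], [0.35, 1.66], [-0.09, 1.7], [-0.53, 1.61], [-0.92, 1.42], [-1.27, 1.13], [-1.51, 0.77], [-1.66, 0.35], [-1.69, -0.09], [-1.62, -0.53], [-1.42, -0.92], [-1.13, -1.27], [-0.77, -1.51], [-0.35, -1.66]]
```

```bash
python3 -m creep '[[[0,0,0],[0,0,-2],5],[[0,0,0],[0,0,-2.5],5],[[0,0,0],[0,0,-2],5],[[0,0,0],[0,0,-0.7],5],[[0,0,0],[0,0,0],5],[[0,0,0],[0,0,0],0],[[0,0,0],[0,0,0],0],[[0,0,0],[0,0,0],0],[[0,0,0],[0,0,0],0],[[0,0,0],[0,0,0],0]]' 30
python3 -m creep '[[[0,0,0],[0.35,1.66,0],0],[[0,0,0],[0.77,1.51,0],0],[[0,0,0],[1.13,1.27,0],0],[[0,0,0],[1.42,0.92,0],0],[[0,0,0],[1.62,0.53,0],0],[[0,0,0],[1.69,0.09,0],0]]'
```

```text
time: 17.32
position: [0.4268, 0.2434, 0.191]
eef_rot: [0.122, 3.137, 0.003]
ft_force: [0.1, -0.0, 1.3]
finger_gap: 0.0214
grip_force: 30.3
time: 17.82
position: [0.4954, 0.3028, 0.1906]
eef_rot: [-0.119, -3.137, 0.003]
ft_force: [-3.4, -3.1, 5.7]
finger_gap: 0.0211
grip_force: 31.1
```

```bash
python3 -m creep '[[[0,0,0],[1.66,-0.35,0],0],[[0,0,0],[1.51,-0.77,0],0],[[0,0,0],[1.27,-1.13,0],0],[[0,0,0],[0.92,-1.42,0],0],[[0,0,0],[0.53,-1.61,0],0],[[0,0,0],[0.09,-1.7,0],0],[[0,0,0],[-0.35,-1.66,0],0],[[0,0,0],[-0.77,-1.51,0],0],[[0,0,0],[-1.13,-1.26,0],0],[[0,0,0],[-1.42,-0.93,0],0]]'
python3 -m creep '[[[0,0,0],[-1.61,-0.53,0],0],[[0,0,0],[-1.7,-0.09,0],0],[[0,0,0],[-1.66,0.35,0],0],[[0,0,0],[-1.51,0.77,0],0],[[0,0,0],[-1.26,1.13,0],0],[[0,0,0],[-0.93,1.42,0],0],[[0,0,0],[-0.53,1.62,0],0],[[0,0,0],[-0.09,1.69,0],0],[[0,0,0],[0,0,0],0],[[0,0,0],[0,0,0],0]]'
```

```text
time: 18.65
position: [0.5194, 0.1772, 0.191]
eef_rot: [0.127, 3.136, 0.002]
ft_force: [1.6, 1.7, 4.3]
finger_gap: 0.0211
grip_force: 30.7
time: 19.48
position: [0.4269, 0.2434, 0.1905]
eef_rot: [0.119, 3.135, 0.002]
ft_force: [2.9, 0.3, 2.6]
finger_gap: 0.0212
grip_force: 30.5
```

```bash
cat > chk.py <<'E'
from h import *
t=cam("top"); f=t[0]; hsv=cv2.cvtColor(f,cv2.COLOR_RGB2HSV)
O=np.array([.594,.0798]); Y=np.radians(-4.4); Rz=np.array([[np.cos(Y),-np.sin(Y)],[np.sin(Y),np.cos(Y)]])
dark=(hsv[...,2]<160)&(hsv[...,2]>30)
out={}
for a in (-90,-30,30,90,150,210):
    p=O+Rz@(.056*np.array([np.cos(np.radians(a)),np.sin(np.radians(a))])); u,v=proj(t,[*p,.15])[0].astype(int)
    w=f[v-4:v+5,u-4:u+5].reshape(-1,3); out[a]=(w.mean(0).astype(int).tolist(),int(dark[v-8:v+9,u-8:u+9].sum()))
print(out)
p=O+Rz@np.array([0,-.165]); 
u,v=proj(t,[*p,.05])[0].astype(int); w=f[v-35:v+36,u-35:u+40]; h=hsv[v-35:v+36,u-35:u+40]
m=((h[...,0]<30)&(h[...,1]>40)&(h[...,2]>140)); m[:, :18]=0
print("dish rect",rect(t,np.pad(m,((v-35,480-v-36),(u-35,640-u-40))),.05))
b=(h[...,2]<150)&(h[...,2]>40)&(h[...,1]>90); b=b[14:57,14:56]
n,l,st,ce=cv2.connectedComponentsWithStats(b.astype(np.uint8)); print("brown in dish",[(s[4],c.round().tolist()) for s,c in zip(st[1:],ce[1:]) if s[4]>15])
E
python3 -m creep '[[[0,0,0],[0,0,0],5],[[0,0,0],[0,0,0],5],[[0,0,0],[0,0,0],5],[[0,0,0],[0,0,0],5],[[0,0,0],[0,0,2],5],[[0,0,0],[0,0,3],5],[[0,0,0],[0,0,3],5],[[0,0,0],[0,0,0],5]]'
python3 chk.py
```

```text
time: 20.15
position: [0.4287, 0.2446, 0.2753]
eef_rot: [0.123, 3.133, 0.012]
ft_force: [1.1, -0.2, 0.2]
finger_gap: 0.05
grip_force: 0.0
{-90: ([195, 132, 82], 23), -30: ([184, 127, 84], 1), 30: ([183, 129, 86], 1), 90: ([174, 118, 73], 41), 150: ([183, 124, 78], 44), 210: ([253, 234, 169], 0)}
dish rect (((581.2551879882812, -101.24325561523438), (128.63821411132812, 161.2573699951172), 89.40411376953125), array([ 325,  199,   48,   60, 2494], dtype=int32))
brown in dish []
```

```bash
python3 -m creep '[[[0,0,0],[3.5,-0.5,0],4],[[0,0,0],[3.5,-0.5,0],3.5],[[0,0,0],[3.5,-0.5,0],3.5],[[0,0,0],[3.5,-0.5,0],3.5],[[0,0,0],[3.5,-0.5,0],3.5],[[0,0,0],[3.65,-0.62,0],3.5],[[0,0,0],[0,0,0],3.5],[[0,0,0],[0,0,0],3.5],[[0,0,0],[0,0,0],3.5]]'
python3 - <<'E'
from h import *
c=cam("wrist"); save("w7",c[0]); np.savez("c1.npz",K=c[1],R=c[2],C=c[3]); s=r.observe(); print(s["position"],s["eef_rot"])
E
```

```text
time: 20.95
position: [0.6359, 0.2113, 0.2678]
eef_rot: [-0.123, -3.135, 0.002]
ft_force: [0.7, 0.8, 0.7]
finger_gap: 0.0352
grip_force: 0.0
[0.63555835 0.2120415  0.26857956] [-1.21357417e-01 -3.13627069e+00  1.20178677e-04]
```

View pics/w7.png

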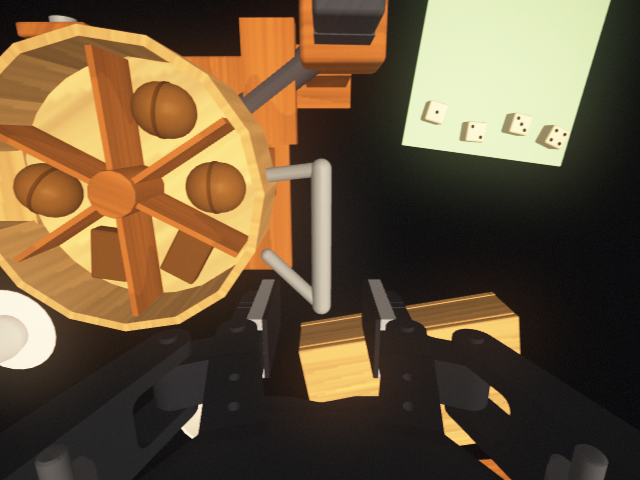

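```bash
python3 -m creep '[[[0,0,0],[0.2,0,-2],3.5],[[0,0,0],[0,0,-3],3.5],[[0,0,0],[0,0,-3],3.5],[[0,0,0],[0,0,-2.5],3.5],[[0,0,0],[0,0,-1.5],3.5],[[0,0,0],[0,0,0],3.5],[[0,0,0],[0,0,0],0],[[0,0,0],[0,0,0],0],[[0,0,0],[0,0,0],0],[[0,0,0],[0,0,0],0]]' 40
python3 - <<'E'
import numpy as np
th=np.r_[0:.78:19j]; a=np.arctan2(60,195)+th; P=20.4*np.c_[np.cos(a)*.0767,np.cos(a)*.997,np.sin(a)]
D=np.diff(np.round(P-P[0],2),axis=0); print([[round(float(x),2) for x in d] for d in D], P[-1]-P[0])
E
```

```text
time: 21.83
position: [0.6392, 0.2106, 0.1514]
eef_rot: [0.123, 3.139, -0.001]
ft_force: [-2.4, -2.2, 1.7]
finger_gap: 0.0123
grip_force: 39.7
[[-0.02, -0.28, 0.84], [-0.03, -0.31, 0.83], [-0.02, -0.35, 0.81], [-0.03, -0.38, 0.79], [-0.03, -0.42, 0.78], [-0.04, -0.45, 0.76], [-0.04, -0.48, 0.74], [-0.04, -0.52, 0.72], [-0.04, -0.54, 0.69], [-0.04, -0.58, 0.67], [-0.05, -0.6, 0.65], [-0.05, -0.63, 0.62], [-0.05, -0.66, 0.58], [-0.05, -0.68, 0.57], [-0.05, -0.7, 0.53], [-0.06, -0.73, 0.5], [-0.06, -0.75, 0.46], [-0.06, -0.77, 0.44]] [-0.75593962 -9.82622947 11.97813476]
```

```bash
python3 -m creep '[[[0,0,0],[-0.02,-0.28,0.84],0],[[0,0,0],[-0.03,-0.31,0.83],0],[[0,0,0],[-0.02,-0.35,0.81],0],[[0,0,0],[-0.03,-0.38,0.79],0],[[0,0,0],[-0.03,-0.42,0.78],0]]'
python3 -m creep '[[[0,0,0],[-0.04,-0.45,0.76],0],[[0,0,0],[-0.04,-0.48,0.74],0],[[0,0,0],[-0.04,-0.52,0.72],0],[[0,0,0],[-0.04,-0.54,0.69],0],[[0,0,0],[-0.04,-0.58,0.67],0],[[0,0,0],[-0.05,-0.6,0.65],0]]'
```

```text
time: 22.25
position: [0.6379, 0.1945, 0.1909]
eef_rot: [0.122, 3.139, 0.001]
ft_force: [2.6, 0.7, -8.9]
finger_gap: 0.0122
grip_force: 39.2
time: 22.75
position: [0.6356, 0.1644, 0.2341]
eef_rot: [0.12, 3.138, 0.005]
ft_force: [2.6, 5.2, -6.5]
finger_gap: 0.0125
grip_force: 39.0
```

```bash
python3 -m creep '[[[0,0,0],[-0.05,-0.63,0.62],0],[[0,0,0],[-0.05,-0.66,0.58],0],[[0,0,0],[-0.05,-0.68,0.57],0],[[0,0,0],[-0.05,-0.7,0.53],0],[[0,0,0],[-0.06,-0.73,0.5],0],[[0,0,0],[-0.06,-0.75,0.46],0],[[0,0,0],[-0.06,-0.77,0.44],0],[[0,0,0],[0,0,0],0],[[0,0,0],[0,0,0],0],[[0,0,0],[0,0,0],0],[[0,0,0],[0,0,0],0],[[0,0,0],[0,0,0],0]]'
python3 chk.py
```

```text
time: 23.75
position: [0.632, 0.1176, 0.2731]
eef_rot: [0.117, 3.138, 0.012]
ft_force: [-0.9, 6.3, 1.8]
finger_gap: 0.0123
grip_force: 39.1
{-90: ([200, 127, 80], 15), -30: ([170, 115, 75], 99), 30: ([215, 186, 129], 99), 90: ([198, 171, 138], 105), 150: ([244, 209, 141], 31), 210: ([188, 133, 86], 38)}
dish rect (((589.6324462890625, -101.67694091796875), (128.18032836914062, 178.55728149414062), 89.85969543457031), array([ 325,  193,   48,   66, 2509], dtype=int32))
brown in dish []
```

```bash
sed -i 's/^b=(h.*$/b=(w[...,1]<165)\&(w[...,0]>90); b=b[8:63,10:60]/' chk.py; python3 chk.py | tail -1; python3 - <<'E'
from h import *
t=cam("top");s=cam("side"); cv2.imwrite("pics/m8.png",cv2.cvtColor(np.hstack([cv2.resize(t[0][160:290,200:380],(400,289)),cv2.resize(s[0][160:290,190:370],(400,289))]),cv2.COLOR_RGB2BGR))
E
```

```text
brown in dish [(np.int32(19), [43.0, 0.0]), (np.int32(40), [4.0, 5.0]), (np.int32(51), [30.0, 4.0]), (np.int32(130), [7.0, 25.0]), (np.int32(152), [38.0, 31.0]), (np.int32(21), [48.0, 46.0]), (np.int32(22), [7.0, 54.0])]
```

View pics/m8.png

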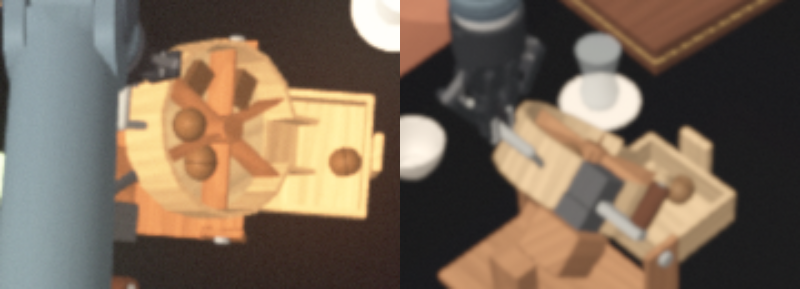

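```bash
python3 -m creep '[[[0,0,0],[0.06,0.77,-0.44],0],[[0,0,0],[0.06,0.75,-0.46],0],[[0,0,0],[0.06,0.73,-0.5],0],[[0,0,0],[0.05,0.7,-0.53],0],[[0,0,0],[0.05,0.68,-0.57],0],[[0,0,0],[0.05,0.66,-0.58],0],[[0,0,0],[0.05,0.63,-0.62],0],[[0,0,0],[0.05,0.6,-0.65],0],[[0,0,0],[0.04,0.58,-0.67],0]]'
python3 -m creep '[[[0,0,0],[0.04,0.54,-0.69],0],[[0,0,0],[0.04,0.52,-0.72],0],[[0,0,0],[0.04,0.48,-0.74],0],[[0,0,0],[0.04,0.45,-0.76],0],[[0,0,0],[0.03,0.42,-0.78],0],[[0,0,0],[0.03,0.38,-0.79],0],[[0,0,0],[0.02,0.35,-0.81],0],[[0,0,0],[0.03,0.31,-0.83],0],[[0,0,0],[0.02,0.28,-0.84],0],[[0,0,0],[0,0,0],0],[[0,0,0],[0,0,0],0]]'
python3 -m creep '[[[0,0,0],[0,0,0],3.5],[[0,0,0],[0,0,0],3.5],[[0,0,0],[0,0,0],3.5],[[0,0,0],[0,0,0],3.5],[[0,0,0],[0,0,2],3.5],[[0,0,0],[0,0,3.5],3.5],[[0,0,0],[0,0,3.5],3.5],[[0,0,0],[0,0,3],5],[[0,0,0],[0,0,0],5],[[0,0,0],[0,0,0],5]]'
```

```text
time: 24.7
position: [0.6365, 0.1761, 0.2202]
eef_rot: [0.119, 3.138, 0.002]
ft_force: [0.1, 4.7, -0.3]
finger_gap: 0.0124
grip_force: 41.4
time: 25.62
position: [0.6392, 0.2106, 0.1526]
eef_rot: [-0.124, -3.138, -0.001]
ft_force: [-5.7, 2.2, 9.8]
finger_gap: 0.0127
grip_force: 44.0
time: 26.45
position: [0.641, 0.2109, 0.2726]
eef_rot: [0.124, 3.134, 0.002]
ft_force: [-0.1, -0.2, -0.3]
finger_gap: 0.05
grip_force: 0.0
```

```bash
python3 -m creep '[[[0,0,0],[-2.5,0.4,0],5],[[0,0,0],[-3.5,0.5,0],5],[[0,0,0],[-3.5,0.5,0],5],[[0,0,0],[-3.5,0.5,0],5],[[0,0,0],[-3.5,0.5,0],5],[[0,0,0],[-3.2,0.5,0],5],[[0,0,0],[-1.7,0.25,0],5],[[0,0,0],[0,0,0],5],[[0,0,0],[0,0,0],5],[[0,0,0],[0,0,0],5]]'
python3 - <<'E'
from h import *
c=cam("wrist"); f=c[0]; s=r.observe(); print(s["position"])
m=((f[...,0].astype(int)-f[...,2]>40)&(f[...,0]<140)&(f[...,1]<80)).astype(np.uint8)
u,v=proj(c,[.4258,.2428,.224])[0]; print(u,v)
g=f.astype(int); w=(g.min(2)>140)&(g.max(2)-g.min(2)<40); y0,x0=int(v)-15,int(u)-15; ys,xs=np.nonzero(w[y0:y0+30,x0:x0+30]); print("pin",xs.mean()+x0,ys.mean()+y0,len(xs)); print(ray(c,(xs.mean()+x0,ys.mean()+y0),.224))
save("pin",f)
E
python3 chk.py
```

```text
time: 27.28
position: [0.4256, 0.2425, 0.2691]
eef_rot: [0.123, 3.139, -0.002]
ft_force: [0.3, -0.9, -0.7]
finger_gap: 0.0499
grip_force: 0.0
[0.42614812 0.24239205 0.26935081]
320.0031735081415 263.70488446153684
pin 320.82608695652175 264.1811594202899 138
[[0.42611293 0.24323126 0.224     ]]
{-90: ([253, 237, 173], 0), -30: ([213, 169, 117], 0), 30: ([186, 130, 86], 0), 90: ([173, 117, 73], 45), 150: ([215, 168, 113], 16), 210: ([253, 234, 169], 0)}
dish rect (((581.26611328125, -101.24337005615234), (128.63821411132812, 161.23541259765625), 89.40411376953125), array([ 325,  199,   48,   60, 2493], dtype=int32))
brown in dish [(np.int32(19), [43.0, 0.0]), (np.int32(61), [26.0, 4.0]), (np.int32(17), [7.0, 10.0]), (np.int32(152), [38.0, 31.0]), (np.int32(21), [48.0, 46.0]), (np.int32(21), [7.0, 54.0])]
```

```bash
python3 -m creep '[[[0,0,0],[0,0.05,-2.5],5],[[0,0,0],[0,0,-2.5],5],[[0,0,0],[0,0,-2],5],[[0,0,0],[0,0,-0.8],5],[[0,0,0],[0,0,0],5],[[0,0,0],[0,0,0],0],[[0,0,0],[0,0,0],0],[[0,0,0],[0,0,0],0],[[0,0,0],[0,0,0],0],[[0,0,0],[0,0,0],0]]' 30
python3 -m creep '[[[0,0,0],[0.09,-1.69,0],0],[[0,0,0],[0.53,-1.62,0],0],[[0,0,0],[0.93,-1.42,0],0],[[0,0,0],[1.26,-1.13,0],0],[[0,0,0],[1.51,-0.77,0],0],[[0,0,0],[1.66,-0.35,0],0],[[0,0,0],[1.7,0.09,0],0],[[0,0,0],[1.61,0.53,0],0],[[0,0,0],[1.42,0.93,0],0],[[0,0,0],[1.13,1.26,0],0],[[0,0,0],[0.77,1.51,0],0],[[0,0,0],[0.35,1.66,0],0]]'
python3 -m creep '[[[0,0,0],[-0.09,1.7,0],0],[[0,0,0],[-0.53,1.61,0],0],[[0,0,0],[-0.92,1.42,0],0],[[0,0,0],[-1.27,1.13,0],0],[[0,0,0],[-1.51,0.77,0],0],[[0,0,0],[-1.66,0.35,0],0],[[0,0,0],[-1.69,-0.09,0],0],[[0,0,0],[-1.62,-0.53,0],0],[[0,0,0],[-1.42,-0.92,0],0],[[0,0,0],[-1.13,-1.27,0],0],[[0,0,0],[-0.77,-1.51,0],0],[[0,0,0],[-0.35,-1.66,0],0]]'
python3 -m creep '[[[0,0,0],[0,0,0],0],[[0,0,0],[0,0,0],0]]'
```

```text
time: 28.22
position: [0.4263, 0.2442, 0.193]
eef_rot: [0.122, 3.137, 0.003]
ft_force: [-0.3, -0.7, 1.9]
finger_gap: 0.021
grip_force: 30.2
time: 29.22
position: [0.5567, 0.2311, 0.1929]
eef_rot: [0.128, 3.137, -0.003]
ft_force: [-1.1, -1.6, 3.5]
finger_gap: 0.0209
grip_force: 30.5
time: 30.22
position: [0.4259, 0.2455, 0.1927]
eef_rot: [0.117, 3.134, 0.006]
ft_force: [4.7, 1.0, -1.1]
finger_gap: 0.0211
grip_force: 30.2
time: 30.38
position: [0.4257, 0.2443, 0.1926]
eef_rot: [0.122, 3.137, 0.003]
ft_force: [3.4, -1.1, 2.0]
finger_gap: 0.0213
grip_force: 30.5
```

Second turn, then over to the bar.

```bash
python3 -m creep '[[[0,0,0],[0.09,-1.69,0],0],[[0,0,0],[0.53,-1.62,0],0],[[0,0,0],[0.93,-1.42,0],0],[[0,0,0],[1.26,-1.13,0],0],[[0,0,0],[1.51,-0.77,0],0],[[0,0,0],[1.66,-0.35,0],0],[[0,0,0],[1.7,0.09,0],0],[[0,0,0],[1.61,0.53,0],0],[[0,0,0],[1.42,0.93,0],0],[[0,0,0],[1.13,1.26,0],0],[[0,0,0],[0.77,1.51,0],0],[[0,0,0],[0.35,1.66,0],0]]'
python3 -m creep '[[[0,0,0],[-0.09,1.7,0],0],[[0,0,0],[-0.53,1.61,0],0],[[0,0,0],[-0.92,1.42,0],0],[[0,0,0],[-1.27,1.13,0],0],[[0,0,0],[-1.51,0.77,0],0],[[0,0,0],[-1.66,0.35,0],0],[[0,0,0],[-1.69,-0.09,0],0],[[0,0,0],[-1.62,-0.53,0],0],[[0,0,0],[-1.42,-0.92,0],0],[[0,0,0],[-1.13,-1.27,0],0],[[0,0,0],[-0.77,-1.51,0],0],[[0,0,0],[-0.35,-1.66,0],0]]'
python3 -m creep '[[[0,0,0],[0,0,0],0],[[0,0,0],[0,0,0],0],[[0,0,0],[0,0,0],5],[[0,0,0],[0,0,0],5],[[0,0,0],[0,0,0],5],[[0,0,0],[0,0,0],5],[[0,0,0],[0,0,2],5],[[0,0,0],[0,0,3],5],[[0,0,0],[0,0,3],5],[[0,0,0],[0,0,0],5]]'
python3 chk.py
python3 -m creep '[[[0,0,0],[3.5,-0.5,0],4],[[0,0,0],[3.5,-0.5,0],3.5],[[0,0,0],[3.5,-0.5,0],3.5],[[0,0,0],[3.5,-0.5,0],3.5],[[0,0,0],[3.5,-0.5,0],3.5],[[0,0,0],[3.8,-0.65,0],3.5],[[0,0,0],[0,0,0],3.5],[[0,0,0],[0,0,0],3.5],[[0,0,0],[0,0,0],3.5]]'
```

```text
time: 31.38
position: [0.5569, 0.2326, 0.1926]
eef_rot: [0.126, 3.138, -0.003]
ft_force: [0.9, -2.4, 5.4]
finger_gap: 0.0212
grip_force: 30.8
time: 32.38
position: [0.4258, 0.2456, 0.1925]
eef_rot: [0.117, 3.136, 0.004]
ft_force: [4.2, 1.5, 0.8]
finger_gap: 0.0214
grip_force: 30.4
time: 33.22
position: [0.4282, 0.246, 0.277]
eef_rot: [0.121, 3.133, 0.011]
ft_force: [0.8, 0.7, 0.8]
finger_gap: 0.0498
grip_force: 0.0
{-90: ([182, 134, 87], 34), -30: ([252, 232, 166], 0), 30: ([253, 237, 172], 0), 90: ([212, 172, 121], 2), 150: ([187, 130, 87], 2), 210: ([180, 122, 76], 28)}
dish rect (((581.26611328125, -101.24337005615234), (128.63821411132812, 161.23541259765625), 89.40411376953125), array([ 325,  199,   48,   60, 2493], dtype=int32))
brown in dish [(np.int32(18), [43.0, 0.0]), (np.int32(59), [27.0, 4.0]), (np.int32(18), [8.0, 10.0]), (np.int32(152), [38.0, 31.0]), (np.int32(21), [48.0, 46.0]), (np.int32(21), [7.0, 54.0])]
time: 34.02
position: [0.637, 0.212, 0.2697]
eef_rot: [-0.123, -3.136, 0.002]
ft_force: [-0.5, 0.2, 0.3]
finger_gap: 0.0352
grip_force: 0.0
```

```bash
python3 -m creep '[[[0,0,0],[0.15,0,-2],3.5],[[0,0,0],[0,0,-3],3.5],[[0,0,0],[0,0,-3],3.5],[[0,0,0],[0,0,-2.5],3.5],[[0,0,0],[0,0,-1.5],3.5],[[0,0,0],[0,0,0],3.5],[[0,0,0],[0,0,0],0],[[0,0,0],[0,0,0],0],[[0,0,0],[0,0,0],0],[[0,0,0],[0,0,0],0]]' 40
python3 -m creep '[[[0,0,0],[-0.02,-0.28,0.84],0],[[0,0,0],[-0.03,-0.31,0.83],0],[[0,0,0],[-0.02,-0.35,0.81],0],[[0,0,0],[-0.03,-0.38,0.79],0],[[0,0,0],[-0.03,-0.42,0.78],0],[[0,0,0],[-0.04,-0.45,0.76],0],[[0,0,0],[-0.04,-0.48,0.74],0],[[0,0,0],[-0.04,-0.52,0.72],0],[[0,0,0],[-0.04,-0.54,0.69],0],[[0,0,0],[-0.04,-0.58,0.67],0],[[0,0,0],[-0.05,-0.6,0.65],0]]'
python3 -m creep '[[[0,0,0],[-0.05,-0.63,0.62],0],[[0,0,0],[-0.05,-0.66,0.58],0],[[0,0,0],[-0.05,-0.68,0.57],0],[[0,0,0],[-0.05,-0.7,0.53],0],[[0,0,0],[-0.06,-0.73,0.5],0],[[0,0,0],[-0.06,-0.75,0.46],0],[[0,0,0],[-0.06,-0.77,0.44],0],[[0,0,0],[0,0,0],0],[[0,0,0],[0,0,0],0],[[0,0,0],[0,0,0],0],[[0,0,0],[0,0,0],0],[[0,0,0],[0,0,0],0]]'
python3 chk.py
```

```text
time: 34.85
position: [0.6393, 0.2106, 0.1531]
eef_rot: [-0.124, -3.138, 0.002]
ft_force: [-3.4, -2.9, 1.0]
finger_gap: 0.012
grip_force: 39.6
time: 35.77
position: [0.6357, 0.1645, 0.2357]
eef_rot: [-0.12, -3.139, -0.004]
ft_force: [1.9, 2.1, -9.5]
finger_gap: 0.0124
grip_force: 38.9
time: 36.77
position: [0.6321, 0.1176, 0.2749]
eef_rot: [0.117, 3.139, 0.01]
ft_force: [-3.9, 6.7, 2.2]
finger_gap: 0.0122
grip_force: 39.0
{-90: ([203, 130, 82], 0), -30: ([221, 165, 111], 0), 30: ([219, 189, 131], 100), 90: ([215, 183, 144], 44), 150: ([244, 209, 141], 30), 210: ([134, 92, 60], 130)}
dish rect (((589.6324462890625, -101.67694091796875), (128.18032836914062, 178.55728149414062), 89.85969543457031), array([ 325,  193,   48,   66, 2500], dtype=int32))
brown in dish [(np.int32(20), [43.0, 0.0]), (np.int32(52), [30.0, 4.0]), (np.int32(37), [4.0, 7.0]), (np.int32(88), [10.0, 19.0]), (np.int32(150), [38.0, 26.0]), (np.int32(46), [2.0, 36.0]), (np.int32(149), [32.0, 43.0]), (np.int32(20), [48.0, 46.0]), (np.int32(21), [6.0, 54.0])]
```

Two nuts in the dish (149 and 150 px blobs). Let it down and go for the last one.

```bash
python3 -m creep '[[[0,0,0],[0.06,0.77,-0.44],0],[[0,0,0],[0.06,0.75,-0.46],0],[[0,0,0],[0.06,0.73,-0.5],0],[[0,0,0],[0.05,0.7,-0.53],0],[[0,0,0],[0.05,0.68,-0.57],0],[[0,0,0],[0.05,0.66,-0.58],0],[[0,0,0],[0.05,0.63,-0.62],0],[[0,0,0],[0.05,0.6,-0.65],0],[[0,0,0],[0.04,0.58,-0.67],0]]'
python3 -m creep '[[[0,0,0],[0.04,0.54,-0.69],0],[[0,0,0],[0.04,0.52,-0.72],0],[[0,0,0],[0.04,0.48,-0.74],0],[[0,0,0],[0.04,0.45,-0.76],0],[[0,0,0],[0.03,0.42,-0.78],0],[[0,0,0],[0.03,0.38,-0.79],0],[[0,0,0],[0.02,0.35,-0.81],0],[[0,0,0],[0.03,0.31,-0.83],0],[[0,0,0],[0.02,0.28,-0.84],0],[[0,0,0],[0,0,0],0],[[0,0,0],[0,0,0],0]]'
python3 -m creep '[[[0,0,0],[0,0,0],3.5],[[0,0,0],[0,0,0],3.5],[[0,0,0],[0,0,0],3.5],[[0,0,0],[0,0,0],3.5],[[0,0,0],[0,0,2],3.5],[[0,0,0],[0,0,3.5],3.5],[[0,0,0],[0,0,3.5],3.5],[[0,0,0],[0,0,3],5]]'
python3 -m creep '[[[0,0,0],[-2.5,0.4,0],5],[[0,0,0],[-3.5,0.5,0],5],[[0,0,0],[-3.5,0.5,0],5],[[0,0,0],[-3.5,0.5,0],5],[[0,0,0],[-3.5,0.5,0],5],[[0,0,0],[-3.2,0.5,0],5],[[0,0,0],[-1.75,0.25,0],5],[[0,0,0],[0,0,0],5],[[0,0,0],[0,0,0],5],[[0,0,0],[0,0,0],5]]'
cat > pin.py <<'E'
from h import *
c=cam("wrist"); f=c[0]; s=r.observe(); print(s["position"])
u,v=proj(c,[.4258,.2428,.224])[0]
g=f.astype(int); w=(g.min(2)>140)&(g.max(2)-g.min(2)<40); y0,x0=int(v)-15,int(u)-15; ys,xs=np.nonzero(w[y0:y0+30,x0:x0+30]); print("pin",len(xs),ray(c,(xs.mean()+x0,ys.mean()+y0),.224))
E
python3 pin.py; python3 chk.py
```

```text
time: 37.57
position: [0.6367, 0.176, 0.2223]
eef_rot: [-0.12, -3.139, -0.002]
ft_force: [-2.4, 2.7, -3.6]
finger_gap: 0.0122
grip_force: 40.7
time: 38.48
position: [0.6406, 0.2104, 0.1559]
eef_rot: [0.126, 3.139, 0.001]
ft_force: [-9.3, 1.7, 13.5]
finger_gap: 0.0124
grip_force: 42.8
time: 39.15
position: [0.6403, 0.2112, 0.2735]
eef_rot: [0.124, 3.138, -0.002]
ft_force: [-0.3, 0.1, 0.1]
finger_gap: 0.0456
grip_force: 0.0
time: 39.98
position: [0.4265, 0.2432, 0.2721]
eef_rot: [0.124, 3.137, 0.001]
ft_force: [0.4, -1.2, -0.5]
finger_gap: 0.0499
grip_force: 0.0
[0.42681912 0.24298319 0.27212114]
pin 136 [[0.42645128 0.24484647 0.224     ]]
{-90: ([253, 237, 172], 2), -30: ([252, 232, 166], 0), 30: ([253, 237, 172], 0), 90: ([194, 142, 96], 2), 150: ([191, 133, 90], 1), 210: ([222, 179, 122], 1)}
dish rect (((581.2551879882812, -101.24325561523438), (128.63821411132812, 161.2573699951172), 89.40411376953125), array([ 325,  199,   48,   60, 2491], dtype=int32))
brown in dish [(np.int32(20), [43.0, 0.0]), (np.int32(62), [26.0, 4.0]), (np.int32(17), [8.0, 10.0]), (np.int32(149), [38.0, 26.0]), (np.int32(149), [32.0, 43.0]), (np.int32(21), [48.0, 46.0]), (np.int32(20), [6.0, 54.0])]
```

```bash
python3 -m creep '[[[0,0,0],[0,0.1,-2.5],5],[[0,0,0],[0,0,-2.5],5],[[0,0,0],[0,0,-2],5],[[0,0,0],[0,0,-1],5],[[0,0,0],[0,0,0],5],[[0,0,0],[0,0,0],0],[[0,0,0],[0,0,0],0],[[0,0,0],[0,0,0],0],[[0,0,0],[0,0,0],0],[[0,0,0],[0,0,0],0]]' 30
python3 -m creep '[[[0,0,0],[0.09,-1.69,0],0],[[0,0,0],[0.53,-1.62,0],0],[[0,0,0],[0.93,-1.42,0],0],[[0,0,0],[1.26,-1.13,0],0],[[0,0,0],[1.51,-0.77,0],0],[[0,0,0],[1.66,-0.35,0],0],[[0,0,0],[1.7,0.09,0],0],[[0,0,0],[1.61,0.53,0],0],[[0,0,0],[1.42,0.93,0],0],[[0,0,0],[1.13,1.26,0],0],[[0,0,0],[0.77,1.51,0],0],[[0,0,0],[0.35,1.66,0],0]]'
python3 -m creep '[[[0,0,0],[-0.09,1.7,0],0],[[0,0,0],[-0.53,1.61,0],0],[[0,0,0],[-0.92,1.42,0],0],[[0,0,0],[-1.27,1.13,0],0],[[0,0,0],[-1.51,0.77,0],0],[[0,0,0],[-1.66,0.35,0],0],[[0,0,0],[-1.69,-0.09,0],0],[[0,0,0],[-1.62,-0.53,0],0],[[0,0,0],[-1.42,-0.92,0],0],[[0,0,0],[-1.13,-1.27,0],0],[[0,0,0],[-0.77,-1.51,0],0],[[0,0,0],[-0.35,-1.76,0],0]]'
python3 -m creep '[[[0,0,0],[0,0,0],0],[[0,0,0],[0,0,0],0],[[0,0,0],[0,0,0],5],[[0,0,0],[0,0,0],5],[[0,0,0],[0,0,0],5],[[0,0,0],[0,0,0],5],[[0,0,0],[0,0,2],5],[[0,0,0],[0,0,3],5],[[0,0,0],[0,0,3],5],[[0,0,0],[0,0,0],5]]'
python3 chk.py
python3 -m creep '[[[0,0,0],[3.5,-0.5,0],4],[[0,0,0],[3.5,-0.5,0],3.5],[[0,0,0],[3.5,-0.5,0],3.5],[[0,0,0],[3.5,-0.5,0],3.5],[[0,0,0],[3.5,-0.5,0],3.5],[[0,0,0],[3.8,-0.65,0],3.5],[[0,0,0],[0,0,0],3.5],[[0,0,0],[0,0,0],3.5],[[0,0,0],[0,0,0],3.5]]'
```

```text
time: 40.92
position: [0.4263, 0.2452, 0.1929]
eef_rot: [0.122, 3.137, 0.003]
ft_force: [0.2, -1.3, 0.3]
finger_gap: 0.0212
grip_force: 30.2
time: 41.92
position: [0.5566, 0.2324, 0.193]
eef_rot: [0.128, 3.137, -0.003]
ft_force: [-0.5, -1.9, 3.7]
finger_gap: 0.0214
grip_force: 30.6
time: 42.92
position: [0.4259, 0.2457, 0.1926]
eef_rot: [0.117, 3.134, 0.006]
ft_force: [5.2, 0.3, -1.2]
finger_gap: 0.0211
grip_force: 30.2
time: 43.75
position: [0.4284, 0.246, 0.277]
eef_rot: [0.122, 3.133, 0.012]
ft_force: [1.8, 0.7, 0.4]
finger_gap: 0.05
grip_force: 0.0
{-90: ([225, 186, 129], 2), -30: ([253, 235, 170], 0), 30: ([252, 232, 166], 0), 90: ([253, 237, 173], 2), 150: ([190, 134, 91], 1), 210: ([191, 133, 89], 0)}
dish rect (((581.2551879882812, -101.24325561523438), (128.63821411132812, 161.2573699951172), 89.40411376953125), array([ 325,  199,   48,   60, 2491], dtype=int32))
brown in dish [(np.int32(19), [43.0, 0.0]), (np.int32(61), [26.0, 4.0]), (np.int32(18), [8.0, 10.0]), (np.int32(149), [38.0, 26.0]), (np.int32(149), [32.0, 43.0]), (np.int32(21), [48.0, 46.0]), (np.int32(21), [6.0, 54.0])]
time: 44.55
position: [0.6371, 0.212, 0.2697]
eef_rot: [-0.123, -3.136, 0.002]
ft_force: [0.0, -0.2, -0.1]
finger_gap: 0.0349
grip_force: 0.0
```

```bash
python3 -m creep '[[[0,0,0],[0.15,0,-2],3.5],[[0,0,0],[0,0,-3],3.5],[[0,0,0],[0,0,-3],3.5],[[0,0,0],[0,0,-2.5],3.5],[[0,0,0],[0,0,-1.5],3.5],[[0,0,0],[0,0,0],3.5],[[0,0,0],[0,0,0],0],[[0,0,0],[0,0,0],0],[[0,0,0],[0,0,0],0],[[0,0,0],[0,0,0],0]]' 40
python3 -m creep '[[[0,0,0],[-0.02,-0.28,0.84],0],[[0,0,0],[-0.03,-0.31,0.83],0],[[0,0,0],[-0.02,-0.35,0.81],0],[[0,0,0],[-0.03,-0.38,0.79],0],[[0,0,0],[-0.03,-0.42,0.78],0],[[0,0,0],[-0.04,-0.45,0.76],0],[[0,0,0],[-0.04,-0.48,0.74],0],[[0,0,0],[-0.04,-0.52,0.72],0],[[0,0,0],[-0.04,-0.54,0.69],0],[[0,0,0],[-0.04,-0.58,0.67],0],[[0,0,0],[-0.05,-0.6,0.65],0]]'
python3 -m creep '[[[0,0,0],[-0.05,-0.63,0.62],0],[[0,0,0],[-0.05,-0.66,0.58],0],[[0,0,0],[-0.05,-0.68,0.57],0],[[0,0,0],[-0.05,-0.7,0.53],0],[[0,0,0],[-0.06,-0.73,0.5],0],[[0,0,0],[-0.06,-0.75,0.46],0],[[0,0,0],[-0.06,-0.77,0.44],0],[[0,0,0],[0,0,0],0],[[0,0,0],[0,0,0],0],[[0,0,0],[0,0,0],0],[[0,0,0],[0,0,0],0],[[0,0,0],[0,0,0],0]]'
python3 chk.py
```

```text
time: 45.38
position: [0.6392, 0.2106, 0.1531]
eef_rot: [-0.124, -3.138, 0.002]
ft_force: [-2.6, -2.8, 0.3]
finger_gap: 0.0122
grip_force: 39.6
time: 46.3
position: [0.6356, 0.1645, 0.2356]
eef_rot: [-0.12, -3.139, -0.004]
ft_force: [-0.5, 1.9, -8.4]
finger_gap: 0.0122
grip_force: 39.0
time: 47.3
position: [0.6321, 0.118, 0.2744]
eef_rot: [0.117, 3.139, 0.011]
ft_force: [-3.6, 6.7, 0.9]
finger_gap: 0.0126
grip_force: 39.1
{-90: ([202, 129, 81], 0), -30: ([219, 162, 109], 0), 30: ([219, 190, 131], 95), 90: ([214, 182, 144], 21), 150: ([244, 210, 142], 31), 210: ([135, 91, 59], 122)}
dish rect (((589.6322631835938, -101.67694091796875), (128.18032836914062, 178.5576934814453), 89.85969543457031), array([ 325,  193,   48,   66, 2504], dtype=int32))
brown in dish [(np.int32(19), [43.0, 0.0]), (np.int32(51), [30.0, 4.0]), (np.int32(37), [4.0, 7.0]), (np.int32(77), [10.0, 19.0]), (np.int32(149), [39.0, 19.0]), (np.int32(122), [21.0, 25.0]), (np.int32(44), [2.0, 36.0]), (np.int32(144), [34.0, 44.0]), (np.int32(20), [48.0, 46.0]), (np.int32(21), [6.0, 54.0])]
```

```bash
python3 -m creep '[[[0,0,0],[0.06,0.77,-0.44],0],[[0,0,0],[0.06,0.75,-0.46],0],[[0,0,0],[0.06,0.73,-0.5],0],[[0,0,0],[0.05,0.7,-0.53],0],[[0,0,0],[0.05,0.68,-0.57],0],[[0,0,0],[0.05,0.66,-0.58],0],[[0,0,0],[0.05,0.63,-0.62],0],[[0,0,0],[0.05,0.6,-0.65],0],[[0,0,0],[0.04,0.58,-0.67],0]]'
python3 -m creep '[[[0,0,0],[0.04,0.54,-0.69],0],[[0,0,0],[0.04,0.52,-0.72],0],[[0,0,0],[0.04,0.48,-0.74],0],[[0,0,0],[0.04,0.45,-0.76],0],[[0,0,0],[0.03,0.42,-0.78],0],[[0,0,0],[0.03,0.38,-0.79],0],[[0,0,0],[0.02,0.35,-0.81],0],[[0,0,0],[0.03,0.31,-0.83],0],[[0,0,0],[0.02,0.28,-0.84],0],[[0,0,0],[0,0,0],0],[[0,0,0],[0,0,0],0]]'
python3 -m creep '[[[0,0,0],[0,0,0],3.5],[[0,0,0],[0,0,0],3.5],[[0,0,0],[0,0,0],3.5],[[0,0,0],[0,0,0],3.5],[[0,0,0],[0,0,2],3.5],[[0,0,0],[0,0,3.5],3.5],[[0,0,0],[0,0,3.5],3.5],[[0,0,0],[0,0,3],6]]'
python3 -m creep '[[[0,0,0],[-2.5,0.45,0],6],[[0,0,0],[-3.5,0.6,0],6],[[0,0,0],[-3.5,0.6,0],6],[[0,0,0],[-3.5,0.6,0],6],[[0,0,0],[-2,0.43,0],6],[[0,0,0],[0,0,0],6],[[0,0,0],[0,0,0],6],[[0,0,0],[0,0,0],6]]'
python3 pin.py; python3 chk.py
```

```text
time: 48.1
position: [0.6369, 0.176, 0.2229]
eef_rot: [0.119, 3.139, 0.002]
ft_force: [-2.9, 3.5, -3.4]
finger_gap: 0.0122
grip_force: 40.2
time: 49.02
position: [0.6406, 0.2105, 0.1577]
eef_rot: [-0.123, -3.139, -0.002]
ft_force: [-12.8, 0.0, 20.0]
finger_gap: 0.0124
grip_force: 42.4
time: 49.68
position: [0.6402, 0.2111, 0.2733]
eef_rot: [0.124, 3.138, -0.002]
ft_force: [0.7, -1.3, 0.9]
finger_gap: 0.046
grip_force: 0.0
time: 50.35
position: [0.4907, 0.2384, 0.2721]
eef_rot: [0.123, 3.137, -0.0]
ft_force: [0.3, -0.0, 0.0]
finger_gap: 0.0602
grip_force: 0.0
[0.4911707  0.23810642 0.27213828]
pin 177 [[0.42586842 0.24512572 0.224     ]]
{-90: ([254, 244, 184], 1), -30: ([253, 235, 170], 0), 30: ([252, 232, 167], 0), 90: ([253, 238, 174], 2), 150: ([224, 185, 130], 1), 210: ([193, 134, 90], 0)}
dish rect (((581.2551879882812, -101.24325561523438), (128.63821411132812, 161.2573699951172), 89.40411376953125), array([ 325,  199,   48,   60, 2492], dtype=int32))
brown in dish [(np.int32(20), [43.0, 0.0]), (np.int32(60), [26.0, 4.0]), (np.int32(149), [39.0, 19.0]), (np.int32(74), [20.0, 23.0]), (np.int32(148), [34.0, 43.0]), (np.int32(21), [48.0, 46.0]), (np.int32(21), [6.0, 54.0])]
```

```bash
python3 -m creep '[[[0,0,-0.03],[-0.04,0,-2],6],[[0,0,0],[0,0,-3],6],[[0,0,0],[0,0,-3],6],[[0,0,0],[0,0,-2],6],[[0,0,0],[0,0,0],6],[[0,0,0],[0,0,0],6],[[0,0,0],[0,0,0],0],[[0,0,0],[0,0,0],0],[[0,0,0],[0,0,0],0],[[0,0,0],[0,0,0],0],[[0,0,0],[0,0,0],0]]' 60
python3 -m creep '[[[0,0,0],[0,0,0.5],0],[[0,0,0],[0,0,0.5],0],[[0,0,0],[0,0,0.5],0],[[0,0,0],[0,0,0],0]]'
```

```text
time: 51.37
position: [0.4914, 0.2379, 0.1739]
eef_rot: [0.171, 3.133, 0.001]
ft_force: [-1.1, -4.0, 5.8]
finger_gap: 0.0369
grip_force: 60.9
time: 51.7
position: [0.4905, 0.2387, 0.1881]
eef_rot: [0.17, 3.134, 0.001]
ft_force: [3.3, -2.7, 1.3]
finger_gap: 0.037
grip_force: 61.2
```

```bash
python3 -m creep '[[[0,0,0],[0,0,1],0],[[0,0,0],[0,0,2],0],[[0,0,0],[0,0,3],0],[[0,0,0],[0,0,2.4],0],[[0,0,0],[0,2,0],0],[[0,0,0],[0,3.2,0],0],[[0,0,0],[-0.2,3.5,0],0],[[0,0,0],[-0.2,3.5,0],0],[[0,0,0],[-0.1,3,0],0],[[0,0,0],[0,2.4,0],0],[[0,0,0],[0,0,0],0]]'
python3 -m creep '[[[0,0,0],[0,0,-3],0],[[0,0,0],[0,0,-3.5],0],[[0,0,0],[0,0,-3.5],0],[[0,0,0],[0,0,-3.5],0],[[0,0,0],[0,0,-3.5],0],[[0,0,0],[0,0,-3],0],[[0,0,0],[0,0,-2],0],[[0,0,0],[0,0,-0.9],0],[[0,0,0],[0,0,0],0],[[0,0,0],[0,0,0],0]]'
```

```text
time: 52.62
position: [0.4788, 0.4253, 0.2696]
eef_rot: [-0.148, -3.134, -0.006]
ft_force: [-1.5, 1.5, -2.9]
finger_gap: 0.0373
grip_force: 61.5
time: 53.45
position: [0.4841, 0.4161, 0.0425]
eef_rot: [-0.168, -3.137, -0.002]
ft_force: [-0.2, -0.3, -2.0]
finger_gap: 0.0369
grip_force: 61.3
```

```bash
python3 -m creep '[[[0,0,0],[0,0,-0.25],0],[[0,0,0],[0,0,-0.2],0],[[0,0,0],[0,0,-0.1],0],[[0,0,0],[0,0,0],0]]'
```

```text
time: 53.78
position: [0.4847, 0.4156, 0.0371]
eef_rot: [0.169, 3.136, 0.002]
ft_force: [-0.5, 0.6, -1.2]
finger_gap: 0.037
grip_force: 61.4
```

```bash
python3 -m creep '[[[0,0,0],[0,0,-0.1],0],[[0,0,0],[0,0,0],0],[[0,0,0],[0,0,0],6],[[0,0,0],[0,0,0],6],[[0,0,0],[0,0,0],6],[[0,0,0],[0,0,0],6],[[0,0,0],[0,0,2],6],[[0,0,0],[0,0,3.5],6],[[0,0,0],[0,0,3.5],6],[[0,0,0],[0,0,3.5],6],[[0,0,0],[0,0,3.5],6],[[0,0,0],[0,0,3.5],6]]'
python3 -m creep '[[[0,0,0],[-1,2,3],6],[[0,0,0],[-2,3,1],6],[[0,0,0],[-2,3,0],6],[[0,0,0],[-2,3,0],6],[[0,0,0],[-2,3,0],6],[[0,0,0],[0,0,0],6],[[0,0,0],[0,0,0],6],[[0,0,0],[0,0,0],6]]'
python3 chk.py|tail -2; python3 - <<'E'
from h import *
t=cam("top");s=cam("side"); cv2.imwrite("pics/fin.png",cv2.cvtColor(np.hstack([cv2.resize(t[0][140:310,110:410],(450,255)) if 0 else cv2.resize(t[0][150:310,120:400],(455,260)),cv2.resize(s[0][150:440,130:420],(340,260)) if 0 else cv2.resize(s[0][160:420,130:400],(270,260))]),cv2.COLOR_RGB2BGR))
E
```

```text
time: 54.78
position: [0.4841, 0.4146, 0.2318]
eef_rot: [-0.17, -3.137, 0.0]
ft_force: [-0.3, 1.2, -0.4]
finger_gap: 0.0601
grip_force: 0.0
time: 55.45
position: [0.3943, 0.5546, 0.2698]
eef_rot: [0.168, 3.136, -0.002]
ft_force: [0.5, -1.0, -0.5]
finger_gap: 0.06
grip_force: 0.0
dish rect (((581.2552490234375, -101.24324798583984), (128.6382293701172, 161.25732421875), 89.40408325195312), array([ 325,  199,   48,   60, 2487], dtype=int32))
brown in dish [(np.int32(21), [43.0, 0.0]), (np.int32(64), [26.0, 4.0]), (np.int32(151), [39.0, 19.0]), (np.int32(75), [20.0, 23.0]), (np.int32(148), [34.0, 43.0]), (np.int32(20), [48.0, 46.0]), (np.int32(21), [6.0, 54.0])]
```

View pics/fin.png

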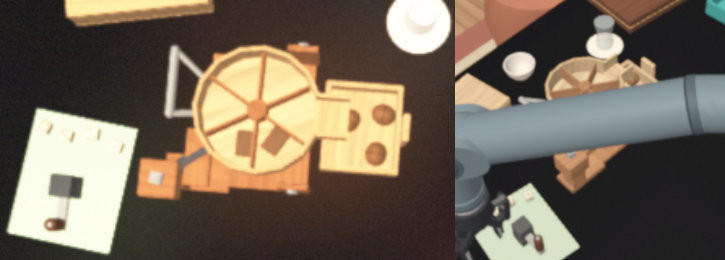

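The top view shows all three walnuts in the dish, at about (353,120), (383,114) and (375,153). Both chocolates are still in the wheel, the crank is upright on the mat at (65,186), and the dice have not moved.

```bash
python3 -c "
from station import r
print(r.close_job())"
```

```text
the job is handed in; nothing more can be done
None
```

The job is handed in: all three walnuts are in the dish, which stands level on the table under the spout, both chocolates are still in the carousel, and the crank stands upright on the mat.

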